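Find the true row of a microscope stage plate by rocking a straightedge

ROBOT

A 7-joint arm with a two-finger parallel gripper is mounted at the origin on the work surface. World frame = base frame: x ahead of the robot, y to its left, z up, the work surface at z = 0. Lengths are in m, angles in rad, forces in N, time in s.
With the tool pointing down it reaches from about 0.425 to 0.825 m from the base axis. Payload 3.6 kg.
Tool frame: the origin (TCP) lies at the very end of the fingers, on their centre line; the grasp point (between the pads) lies 19 mm behind it; z points along the fingers, y is the direction in which the jaws open and shut (so a half turn about z gives the same grasp; the last joint's range is limited). The gripper opens to 93 mm and grips with 3 to 60 N. Pads are 15 mm wide; open, the fingers measure 128 mm over their backs; the gripper's body (75 mm by 188 mm) begins 65 mm behind the grasp point.
Start: joints at [1.321, 0.615, -0.013, 1.423, 0.008, 1.103, -0.04], TCP at [0.144, -0.634, 0.219] pointing down, gripper open.
Joint ranges: [-3.12, 3.12], [-0.3, 2.06], [-1.34, 1.32], [0.26, 2.42], [-1.36, 4.5], [0.01, 1.98], [-2.84, 2.84]. Speed limits (rad/s): [2.79, 2.79, 3.14, 3.14, 3.14, 3.14, 3.14].

INTERFACE

Orientations are given as a 3x3 rotation matrix whose columns are the frame's x, y, z axes.
In Python, from workcell import env gives the robot as it stands.
- The arm moves only by the tool drive_tool, never from a script. Its argument "targets" is a list of rows, each an object with "travel": the shift along the tool's x, y, z in m, a list of three; "angular": the turn, a rotation vector about the tool's x, y, z in rad, a list of three; "jaw": the finger opening in m, from 0 to 0.093. In form: [{"travel": [tx, ty, tz], "angular": [ax, ay, az], "jaw": jaw}, ...]. A call has 1 to 20 rows; each row is the pose to reach, as a shift and turn from the pose commanded when the call began, along the tool's axes at that moment; what a row does not reach only later rows make up. A row lasts 1/10 s, in which the tool goes at most 50 mm and 8.59 degrees, less where a joint would pass 70% of its speed; a pose out of reach is approached as far as the arm can. A call with a gripper value outside its range is refused whole. The fingers move at their own pace and stop on an object; "force" is the grip in N (left out, the last holds). Time passes only in rows, so rows that repeat a pose let the fingers close. It gives the time, the measured TCP pose, the force and the opening at its end, in the units of the state.
- env.read_state(): the state, without advancing time (a new reading comes with each control period).
- env.get_image(name): name is "scene" or "top"; returns a dict with "color" (384x512x3 uint8, blue, green, red), "intrinsics" (3x3 intrinsics, pixels), "extrinsics" (4x4, takes a point from camera to world coordinates). Camera axes: x right, y down, z forward; pixel columns grow to the right and rows downward; lengths in m; the calibration is good to about 2 mm. A picture is of the moment at which its call begins. There is no depth.
- env.finish_job(): hands the job in, once; it reports no verdict.
Trained networks look in a picture, given as the dict that the camera call returned (one of the last four; its "shot" number tells which), for a name from the list of things; names that differ only in an ending like _2 or _b are one class to them, and where a whole thing is asked for, a point or a joint stands for the part that bears it (a point fixed in the world has none). Each returns a list of dicts, best first, with "confidence" (0 to 1); they miss things now and then, are a little off and sometimes report something else, mostly with a low value. They report only what shows in the picture. A call takes as long as a camera call. They do not tell look-alikes from the thing itself.
- env.recognise(picture, name): "position" ([x, y, z] in m, in the coordinates of the camera as it stood for that picture, good to about 4 mm: the middle of the surface that is visible of it).
- env.masks_of(picture, name): "region" (384x512 bool, what is visible of it).
- env.landmark_of(picture, name): "position" ([x, y, z] in m, in the coordinates of the camera as it stood for that picture, good to about 4 mm: a listed point, or the origin of a listed thing).
The state is a dict: "time": time; "qpos": joint angles; "dq": joint speeds; "joint_torque": joint torques, N m; "tcp_pos": TCP position; "tool_rot": TCP orientation; "wrist_force": force on the tool from outside, world axes, zero at the start; "moment": the same for the moment, N m; "gripper_width": finger opening in m.
Only numpy, scipy, OpenCV 4.12 (cv2) and the standard library are available. Lean on these libraries where they do the work, as an engineer would, in place of code of your own. Each camera call takes 0.05 s, during which the arm holds its last target.

TASK

Draw the straightedge out of its garage by the end that sticks out, stand it down and let go, then take it again by its middle, lay it centred along a row of the stage plate and let go. Press its round-footed end firmly down, then its square end, to feel whether it rocks on a carrier standing proud; just one of the three rows is true, so try others as needed. Leave the straightedge lying along the row where it does not rock, without tipping it over or disturbing the cup, card tray or objective.

Things in the scene. Friction and masses are not known exactly. Their poses are not given: they have to be found in the camera images.
- edge: Steel straightedge, an inverted T, 160 mm long, 0.24-0.36 kg. Foot 24 mm wide, 5 mm thick; above it an upright web 10 mm thick, as long as the bar, its top 34 mm over the underside: grip the web. At the -x end the foot is a round disc 32 mm across; the +x end is square. Origin: centre of the underside; x along it, z up. It starts in the garage, round end sticking out 55 mm.
- round_end (a point): On the straightedge: top of the web 66 mm from the middle at the round-footed end (14 mm in from the end), the place to press; it is over a land when the straightedge is centred on a row.
- square_end (a point): The same at the square end.
- garage: Fixed garage: rubber sheet 4 mm thick, x -175 to 140 mm, 90 mm wide, with a roofed aluminium tunnel at x 25 to 140 mm (42 mm wide, 34 inside, 51 mm high, closed at +x, mouth facing -x). Origin on the bench, x along the tunnel. The straightedge starts with its middle at x = 50 mm, x axes parallel; drawn 110 to 130 mm to -x it is clear of the mouth and still on the sheet.
- plate: Fixed black steel stage plate, 164 x 156 mm. Origin on the bench under its middle, z up. Two raised lands 20 mm wide run along y at x = -68 and 68 mm, bright tops 20 mm over the bench; floor between them 17 mm. Three rows run along x at y = -46, 0 and 46 mm, each with a round aluminium carrier 28 mm across in its middle. The rows look alike; which one is true changes.
- row_a (a point): Middle of the row at y = -46 mm of the plate, at the height of the lands' tops. On the true row the carrier lies 1.5 mm below the lands, and the straightedge bears on both lands.
- row_b (a point): Middle of the row at y = 0, same height. On a row that is not true the carrier stands 2.5 mm above the lands: the straightedge, let go, balances level on it; pressing an end takes that end down onto its land and lifts the far end 5 to 6 mm.
- row_c (a point): Middle of the row at y = 46 mm, same height.
- cup: Bystander: white plastic cup, 70 mm across, 60 mm high. Origin: centre of its underside.
- card_tray: Bystander: open black plastic tray, 130 x 80 x 45 mm. Origin: centre of its underside.
- objective: Bystander: black microscope objective standing upright, 48 mm across, 55 mm high. Origin: centre of its underside.
Things that resemble listed ones, but are neither listed nor needed, are in the scene too. Of the things that look like the edge, the middle-sized one is meant.

How it is judged:
By the outcome, as a careful person would: the job done as asked, in the order asked, and still so for the second after the job is handed in, with the robot touching nothing.
It also fails if it takes over 72 s, if anything falls off the work surface, if the arm or the gripper's body presses on something with over 40 N, if the wrist force passes 120 N, or if a joint passes its speed limit or range.

## Working session

There is one attempt and no reset: what is moved stays moved. The work goes in short steps, Python scripts to look and compute and a tool call to move; the robot and the scene stay as the last step left them, time stands still between calls to the robot, and variables do not carry over. Pictures are saved under pics/ and viewed, and the job is handed in when it is done.

Besides the shell and the picture viewer there is one more tool, called after "Request:" by a JSON object that holds its "api" and its "payload". drive_tool: Moves the arm, as the interface text tells. Its arguments: {"type":"object","properties":{"targets":{"type":"array"},"force":{"type":"number"}},"required":["targets"]}

```bash
ls; mkdir -p pics
cat > h.py <<'E'
import numpy as np, cv2
from workcell import env
def shot(n,f):
    p=env.get_image(n); cv2.imwrite('pics/'+f,p['color']); return p
def w(p,pos):
    E=np.array(p['extrinsics']); return E[:3,:3]@np.array(pos)+E[:3,3]
def px(p,P):
    E=np.array(p['extrinsics']);K=np.array(p['intrinsics']); c=E[:3,:3].T@(np.array(P)-E[:3,3]); u=K@c; return u[:2]/u[2]
def ray(p,uv,z):
    E=np.array(p['extrinsics']);K=np.array(p['intrinsics']); d=E[:3,:3]@np.linalg.inv(K)@np.array([uv[0],uv[1],1.]); o=E[:3,3]; return o+d*(z-o[2])/d[2]
E
python3 - <<'E'
from h import *
np.set_printoptions(precision=4,suppress=True)
print({k:np.array(v) for k,v in env.read_state().items()})
for n in ('scene','top'):
    p=shot(n,n+'0.png'); print(n,p['extrinsics'],p['intrinsics'])
    for o in ['edge','garage','plate','cup','card_tray','objective']:
        for r in env.landmark_of(p,o): print(o,'lm',w(p,r['position']),px(p,w(p,r['position'])),round(r['confidence'],2))
        for r in env.recognise(p,o): print(o,'rec',w(p,r['position']),px(p,w(p,r['position'])),round(r['confidence'],2))
    for o in ['round_end','square_end','row_a','row_b','row_c']:
        for r in env.landmark_of(p,o): print(o,'lm',w(p,r['position']),px(p,w(p,r['position'])),round(r['confidence'],2))
E
```

```text
pics
{'time': array(0.), 'qpos': array([ 1.3215,  0.6159, -0.0126,  1.4249,  0.0081,  1.1034, -0.0404]), 'dq': array([-0.0009, -0.0001, -0.0009,  0.0001,  0.0014,  0.0015, -0.0008]), 'joint_torque': array([  0.0011, -45.8931,   0.2092, -16.5742,  -0.0611,   0.0206,
         0.0003]), 'tcp_pos': array([ 0.1434, -0.6332,  0.2175]), 'tool_rot': array([[ 0.9753,  0.221 , -0.0006],
       [ 0.221 , -0.9753,  0.0024],
       [-0.0001, -0.0025, -1.    ]]), 'wrist_force': array([-0.0625, -1.4193, -0.6505]), 'moment': array([0.0417, 0.0046, 0.0292]), 'gripper_width': array(0.0925)}
scene [[ 0.6638  0.4303 -0.6117  1.2813]
 [ 0.7479 -0.3758  0.5472 -0.6825]
 [ 0.0056 -0.8207 -0.5713  0.7842]
 [ 0.      0.      0.      1.    ]] [[410.2478   0.     264.6638]
 [  0.     410.2478 188.7422]
 [  0.       0.       1.    ]]
edge lm [ 0.526   0.0467 -0.0048] [277.0169 203.9099] 0.84
edge lm [ 0.185  0.305 -0.001] [266.2458 139.6984] 0.77
edge lm [ 0.6152  0.1888 -0.0001] [327.7883 197.8568] 0.44
edge lm [ 0.5877 -0.1473 -0.0029] [241.9503 240.2166] 0.41
edge rec [0.207  0.286  0.0263] [266.411  137.033
[... 3034 characters left out ...]
979 0.0391] [189.0932 180.4812] 0.73
square_end lm [0.2331 0.2239 0.0497] [181.0355 291.023 ] 0.76
square_end lm [0.5003 0.0124 0.0264] [253.5346 195.1687] 0.48
row_a lm [ 0.5933 -0.1118  0.0259] [295.0642 162.4091] 0.97
row_a lm [ 0.5847 -0.1557  0.025 ] [310.1086 164.9336] 0.76
row_a lm [ 0.5878 -0.199   0.0225] [324.747  163.6263] 0.73
row_b lm [ 0.5933 -0.1118  0.0259] [295.0642 162.4091] 0.97
row_b lm [ 0.5847 -0.1557  0.025 ] [310.1086 164.9336] 0.76
row_b lm [ 0.5878 -0.199   0.0225] [324.747  163.6263] 0.73
row_c lm [ 0.5933 -0.1118  0.0259] [295.0642 162.4091] 0.97
row_c lm [ 0.5847 -0.1557  0.025 ] [310.1086 164.9336] 0.76
row_c lm [ 0.5878 -0.199   0.0225] [324.747  163.6263] 0.73
```

Run:
```python
import cv2
for n,(x,y,a,b) in {'scene':(200,130,200,150),'top':(150,110,200,150)}.items():
    i=cv2.imread(f'pics/{n}0.png'); cv2.imwrite(f'pics/{n}0c.png',cv2.resize(i[y:y+b,x:x+a],(800,600),interpolation=cv2.INTER_CUBIC))
```

```text
(no output)
```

View pics/scene0.png

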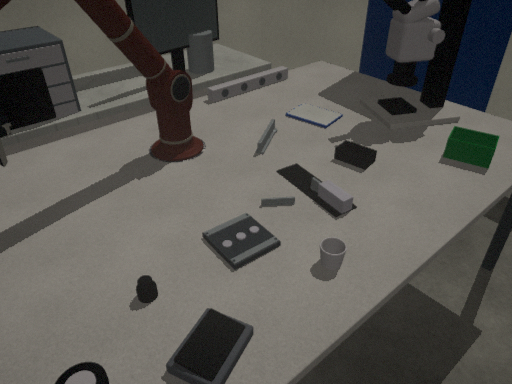

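View pics/top0.png

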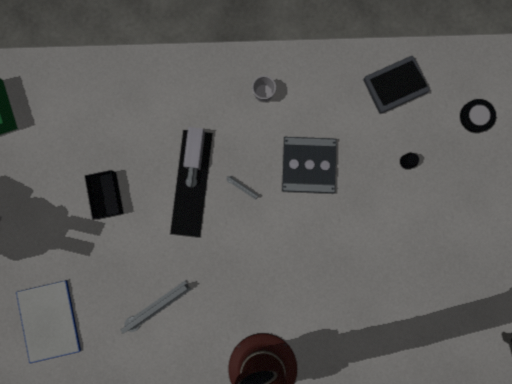

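View pics/scene0c.png

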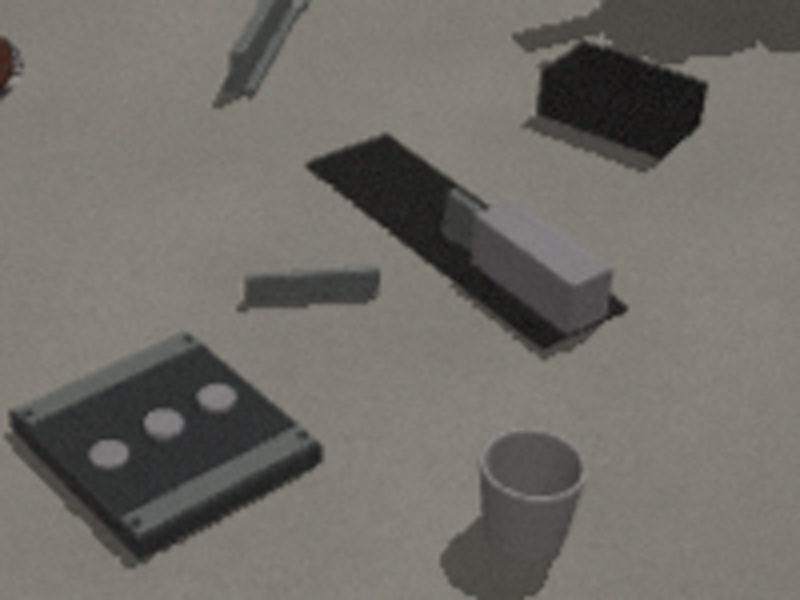

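View pics/top0c.png

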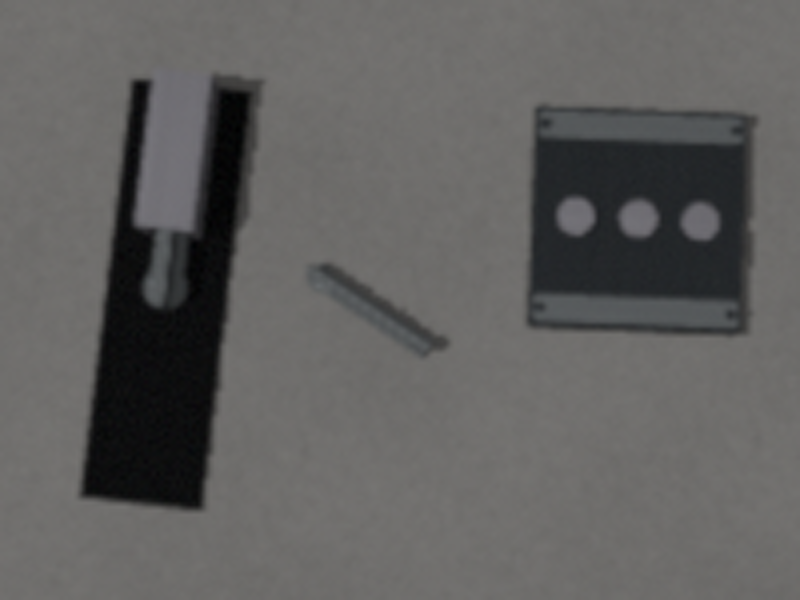

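Run:
```python
from h import *
from scipy.optimize import minimize
np.set_printoptions(precision=4,suppress=True)
for cam in ('top','scene'):
    p=env.get_image(cam); g=cv2.GaussianBlur(cv2.cvtColor(p['color'],cv2.COLOR_BGR2GRAY),(3,3),0).astype(float)
    def samp(P):
        uv=np.array([px(p,q) for q in P],np.float32)
        return cv2.remap(g.astype(np.float32),uv[:,0],uv[:,1],cv2.INTER_LINEAR).ravel()
    def pts(x,a,L):
        c,s=np.cos(x[2]),np.sin(x[2]); return np.array([[x[0]+c*u-s*v,x[1]+s*u+c*v,z] for u,v,z in L])
    # sheet: inside minus outside along visible edges
    def edge(inn,out): return np.array(inn),np.array(out)
    d=.003
    I=[];O=[]
    for u in np.linspace(-.165,.0,40):
        for s in (-1,1): I.append((u,s*(.045-d),.004));O.append((u,s*(.045+d),.004 if cam=='top' else .004))
    for v in np.linspace(-.04,.04,25): I.append((-.175+d,v,.004));O.append((-.175-d,v,.004))
    f=lambda x:-np.mean(np.clip(samp(pts(x,0,O))-samp(pts(x,0,I)),-10,40))
    best=min((minimize(f,[.56+dx,.188+dy,a],method='Nelder-Mead',options=dict(xatol=1e-5,fatol=1e-4,initial_simplex=np.array([.56+dx,.188+dy,a])+np.array([[0,0,0],[.006,0,0],[0,.006,0],[0,0,.05]]))) for dx in(-.008,0,.008) for dy in (-.006,0,.006) for a in (-.1,0.0,.1)),key=lambda r:r.fun)
    print(cam,'garage',best.x,best.fun)
    # plate: carriers + lands: land inner edges bright vs floor, land outer..., ends
    I=[];O=[]
    for v in np.linspace(-.074,.074,40):
        for s in (-1,1): I.append((s*(.058+d),v,.02));O.append((s*(.058-d),v,.02))
    for v in (-.046,0,.046):
        for t in np.linspace(0,6.28,24): I.append(((.014-d)*np.cos(t),v+(.014-d)*np.sin(t),.0205));O.append(((.014+d)*np.cos(t),v+(.014+d)*np.sin(t),.0205))
    for u in np.linspace(-.05,.05,30):
        for s in (-1,1): O.append((u,s*(.078-d),.017));I.append((u,s*(.078+d),.017))
    f=lambda x:-np.mean(np.clip(samp(pts(x,0,I))-samp(pts(x,0,O)),-10,60))
    best=min((minimize(f,[.586+dx,-.153+dy,a],method='Nelder-Mead',options=dict(xatol=1e-5,fatol=1e-4,initial_simplex=np.array([.586+dx,-.153+dy,a])+np.array([[0,0,0],[.006,0,0],[0,.006,0],[0,0,.05]]))) for dx in(-.008,0,.008) for dy in (-.006,0,.006) for a in (-.1,0,.1)),key=lambda r:r.fun)
    print(cam,'plate',best.x,best.fun)
s=150,110
p=env.get_image('top')
for n,c,z in [('sheet',[(82,496),(204,508),(133,80)],.004),('disc',[(142,290),(189,290),(165,312)],.009),('web',[(158,232),(190,232)],.038),('roof',[(197,235),(133,228)],.051),('plate',[(538,105),(750,117),(746,333),(528,325)],.02)]:
    print(n,[ray(p,(x/4+150,y/4+110),z) for x,y in c])
```

```text
top garage [ 0.562   0.192  -0.1667] -40.0
top plate [ 0.5876 -0.1535 -0.066 ] -37.44872283935547
scene garage [ 0.5647  0.1915 -0.1333] -33.525333404541016
scene plate [ 0.5907 -0.1553 -0.0541] -30.021060943603516
sheet [array([0.3935, 0.2609, 0.004 ]), array([0.3823, 0.1709, 0.004 ]), array([0.7035, 0.2186, 0.004 ])]
disc [array([0.5446, 0.2134, 0.009 ]), array([0.5436, 0.1785, 0.009 ]), array([0.5277, 0.1966, 0.009 ])]
web [array([0.5837, 0.1963, 0.038 ]), array([0.583, 0.173, 0.038])]
roof [array([0.579 , 0.1662, 0.051 ]), array([0.5853, 0.2122, 0.051 ])]
plate [array([ 0.6729, -0.0836,  0.02  ]), array([ 0.6595, -0.2397,  0.02  ]), array([ 0.4998, -0.2305,  0.02  ]), array([ 0.51  , -0.0712,  0.02  ])]
```

```bash
cat > fit.py <<'E'
from h import *
from scipy.optimize import differential_evolution as DE
def fit(p,kind,b):
    g=cv2.GaussianBlur(cv2.cvtColor(p['color'],cv2.COLOR_BGR2GRAY),(3,3),0).astype(np.float32)
    E=np.array(p['extrinsics']);K=np.array(p['intrinsics'])
    d=.0025;I=[];O=[]
    if kind=='garage':
        for u in np.linspace(-.165,.0,40):
            for s in (-1,1): I.append((u,s*(.045-d),.004));O.append((u,s*(.045+d),.004))
        for v in np.linspace(-.04,.04,25): I.append((-.175+d,v,.004));O.append((-.175-d,v,.004))
        I,O=O,I
    else:
        for v in np.linspace(-.074,.074,40):
            for s in (-1,1): I.append((s*(.058+d),v,.02));O.append((s*(.058-d),v,.02))
        for v in (-.046,0,.046):
            for t in np.linspace(0,6.28,24): I.append(((.014-d)*np.cos(t),v+(.014-d)*np.sin(t),.0205));O.append(((.014+d)*np.cos(t),v+(.014+d)*np.sin(t),.0205))
        for u in np.linspace(-.05,.05,30):
            for s in (-1,1): O.append((u,s*(.078-d),.0175));I.append((u,s*(.078+d),.0175))
    L=np.array(I+O);n=len(I)
    def f(x):
        c,s=np.cos(x[2]),np.sin(x[2])
        P=np.c_[x[0]+c*L[:,0]-s*L[:,1],x[1]+s*L[:,0]+c*L[:,1],L[:,2]]
        q=(P-E[:3,3])@E[:3,:3]@K.T; uv=(q[:,:2]/q[:,2:]).astype(np.float32)
        v=cv2.remap(g,uv[:,0],uv[:,1],cv2.INTER_LINEAR).ravel()
        return -np.mean(v[:n]-v[n:])
    r=DE(f,b,seed=1,tol=1e-6,maxiter=150); return r.x,r.fun
E
python3 - <<'E'
from fit import *
np.set_printoptions(precision=4,suppress=True)
for c in ('top','scene'):
    p=env.get_image(c)
    print(c,fit(p,'garage',[(.545,.58),(.175,.205),(-.25,.05)]),fit(p,'plate',[(.57,.61),(-.17,-.135),(-.2,.1)]))
    i=cv2.resize(p['color'],None,fx=4,fy=4,interpolation=cv2.INTER_CUBIC)
    cv2.imwrite('pics/dark_%s.png'%c, cv2.convertScaleAbs(i[(440 if c=='top' else 640):][:440,(560 if c=='top' else 1060):][:,:400],alpha=2.2))
E
```

```text
top (array([ 0.5618,  0.1946, -0.1368]), np.float64(-51.34249496459961)) (array([ 0.5876, -0.1536, -0.066 ]), np.float64(-32.344390869140625))
scene (array([ 0.5644,  0.1901, -0.1426]), np.float64(-28.99932098388672)) (array([ 0.5909, -0.1554, -0.0503]), np.float64(-25.618528366088867))
```

View pics/dark_top.png

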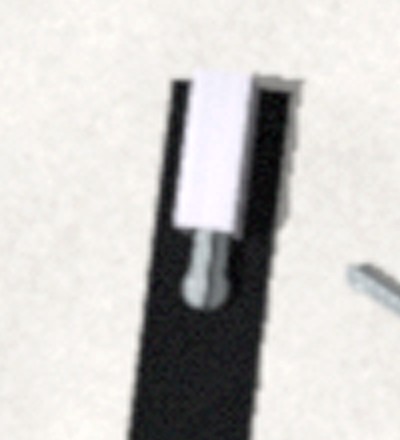

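```bash
cat > mv.py <<'E'
import sys
from h import *
from scipy.spatial.transform import Rotation as Ro
np.set_printoptions(precision=4,suppress=True)
GA=np.array([.563,.1935,-.138])
PL=np.array([.589,-.1545,-.06])
def loc(F,u,v):
    c,s=np.cos(F[2]),np.sin(F[2]); return np.array([F[0]+c*u-s*v,F[1]+s*u+c*v])
def to(x,y,z,yaw):
    s=env.read_state(); R=np.array(s['tool_rot']); t=R.T@(np.array([x,y,z])-s['tcp_pos'])
    c,q=np.cos(yaw),np.sin(yaw); Rt=np.array([[c,q,0],[q,-c,0],[0,0,-1.]])
    print('target',np.array([x,y,z]),'travel',t,'angular',Ro.from_matrix(R.T@Rt).as_rotvec())
def st():
    s=env.read_state()
    print('t',s['time'],'tcp',np.array(s['tcp_pos']),'yaw',np.arctan2(s['tool_rot'][1][0],s['tool_rot'][0][0]),'z',np.array(s['tool_rot'])[:,2],'F',np.array(s['wrist_force']),'M',np.array(s['moment']),'w',s['gripper_width'],'q',np.array(s['qpos']))
E
python3 - <<'E'
from mv import *
to(.62,-.28,.2,-.138); x,y=loc(GA,-.015,0); to(x,y,.1,-.138)
E
```

```text
target [ 0.62 -0.28  0.2 ] travel [ 0.5428 -0.2399  0.0187] angular [-0.0001 -0.      0.3609]
target [0.5481 0.1956 0.1   ] travel [ 0.5778 -0.7195  0.1187] angular [-0.0001 -0.      0.3609]
```

Request:
{"api": "drive_tool", "payload": {"targets": [{"travel":[0.543,-0.24,0.019],"angular":[0,0,0.361],"jaw":0.09},{"travel":[0.543,-0.24,0.019],"angular":[0,0,0.361],"jaw":0.09},{"travel":[0.543,-0.24,0.019],"angular":[0,0,0.361],"jaw":0.09},{"travel":[0.543,-0.24,0.019],"angular":[0,0,0.361],"jaw":0.09},{"travel":[0.543,-0.24,0.019],"angular":[0,0,0.361],"jaw":0.09},{"travel":[0.543,-0.24,0.019],"angular":[0,0,0.361],"jaw":0.09},{"travel":[0.543,-0.24,0.019],"angular":[0,0,0.361],"jaw":0.09},{"travel":[0.543,-0.24,0.019],"angular":[0,0,0.361],"jaw":0.09},{"travel":[0.543,-0.24,0.019],"angular":[0,0,0.361],"jaw":0.09},{"travel":[0.543,-0.24,0.019],"angular":[0,0,0.361],"jaw":0.09},{"travel":[0.543,-0.24,0.019],"angular":[0,0,0.361],"jaw":0.09},{"travel":[0.578,-0.72,0.119],"angular":[0,0,0.361],"jaw":0.09},{"travel":[0.578,-0.72,0.119],"angular":[0,0,0.361],"jaw":0.09},{"travel":[0.578,-0.72,0.119],"angular":[0,0,0.361],"jaw":0.09},{"travel":[0.578,-0.72,0.119],"angular":[0,0,0.361],"jaw":0.09},{"travel":[0.578,-0.72,0.119],"angular":[0,0,0.361],"jaw":0.09},{"travel":[0.578,-0.72,0.119],"angular":[0,0,0.361],"jaw":0.09},{"travel":[0.578,-0.72,0.119],"angular":[0,0,0.361],"jaw":0.09},{"travel":[0.578,-0.72,0.119],"angular":[0,0,0.361],"jaw":0.09},{"travel":[0.578,-0.72,0.119],"angular":[0,0,0.361],"jaw":0.09}]}}

```text
time: 4.05
tcp_pos: [0.5527, 0.1359, 0.1122]
tool_rot: [[0.99, -0.138, 0.001], [-0.138, -0.99, 0.0], [0.001, -0.0, -1.0]]
wrist_force: [1.0, -0.1, -0.1]
gripper_width: 0.0897
```

Run:
```python
from mv import *
st(); x,y=loc(GA,-.015,0); to(x,y,.1,-.138); to(x,y,.012,-.138)
```

```text
t 4.05 tcp [0.5527 0.1359 0.1122] yaw -0.13835967671335536 z [ 0.001   0.0003 -1.    ] F [ 1.0272 -0.1283 -0.1088] M [ 0.001  -0.0541  0.0378] w 0.08966752589236429 q [-0.3213  0.6149  0.0654  1.7873 -0.056   0.7401 -1.9357]
target [0.5481 0.1956 0.1   ] travel [-0.0128 -0.0585  0.0122] angular [-0.0004 -0.0009 -0.0004]
target [0.5481 0.1956 0.012 ] travel [-0.0129 -0.0584  0.1002] angular [-0.0004 -0.0009 -0.0004]
```

Request:
{"api": "drive_tool", "payload": {"targets": [{"travel":[0,0,0],"angular":[0,0,0],"jaw":0.09},{"travel":[0,0,0],"angular":[0,0,0],"jaw":0.09},{"travel":[0,0,0],"angular":[0,0,0],"jaw":0.09}]}}

```text
time: 4.35
tcp_pos: [0.5533, 0.132, 0.1125]
tool_rot: [[0.99, -0.14, 0.001], [-0.14, -0.99, -0.001], [0.001, 0.001, -1.0]]
wrist_force: [-0.2, -0.7, 0.5]
gripper_width: 0.0902
```

Run:
```python
from mv import *
st(); x,y=loc(GA,-.015,0); to(x,y,.1,-.138); to(x,y,.014,-.138)
```

```text
t 4.35 tcp [0.5533 0.132  0.1125] yaw -0.14053516174602004 z [ 0.0008 -0.0014 -1.    ] F [-0.244  -0.6881  0.4565] M [ 0.0201  0.0038 -0.0656] w 0.09022304783349873 q [-0.3165  0.6143  0.0674  1.7875 -0.0553  0.7412 -1.9319]
target [0.5481 0.1956 0.1   ] travel [-0.0141 -0.0623  0.0124] angular [ 0.0012 -0.001  -0.0025]
target [0.5481 0.1956 0.014 ] travel [-0.0141 -0.0624  0.0984] angular [ 0.0012 -0.001  -0.0025]
```

Request:
{"api": "drive_tool", "payload": {"targets": [{"travel":[-0.014,-0.062,0.012],"angular":[0,0,0],"jaw":0.09},{"travel":[-0.014,-0.062,0.012],"angular":[0,0,0],"jaw":0.09},{"travel":[-0.014,-0.062,0.012],"angular":[0,0,0],"jaw":0.09},{"travel":[-0.014,-0.062,0.035],"angular":[0,0,0],"jaw":0.09},{"travel":[-0.014,-0.062,0.06],"angular":[0,0,0],"jaw":0.09},{"travel":[-0.014,-0.062,0.08],"angular":[0,0,0],"jaw":0.09},{"travel":[-0.014,-0.062,0.09],"angular":[0,0,0],"jaw":0.09},{"travel":[-0.014,-0.062,0.098],"angular":[0,0,0],"jaw":0.09},{"travel":[-0.014,-0.062,0.098],"angular":[0,0,0],"jaw":0.09},{"travel":[-0.014,-0.062,0.098],"angular":[0,0,0],"jaw":0.09}]}}

```text
time: 5.35
tcp_pos: [0.5482, 0.1969, 0.015]
tool_rot: [[0.99, -0.138, 0.001], [-0.138, -0.99, 0.0], [0.001, -0.0, -1.0]]
wrist_force: [-0.4, -0.6, -0.2]
gripper_width: 0.09
```

Run:
```python
from mv import *
st(); p=env.get_image('scene'); i=p['color'][120:220,240:373]; cv2.imwrite('pics/s1.png',cv2.convertScaleAbs(cv2.resize(i,(798,600),interpolation=cv2.INTER_CUBIC),alpha=1.6))
```

```text
t 5.35 tcp [0.5482 0.1969 0.015 ] yaw -0.13886577316963195 z [ 0.0014  0.0003 -1.    ] F [-0.3777 -0.6277 -0.1809] M [0.0467 0.0098 0.0551] w 0.08995686951824435 q [-0.4173  0.7745  0.0562  1.8108 -0.0738  0.5569 -2.0242]
```

View pics/s1.png

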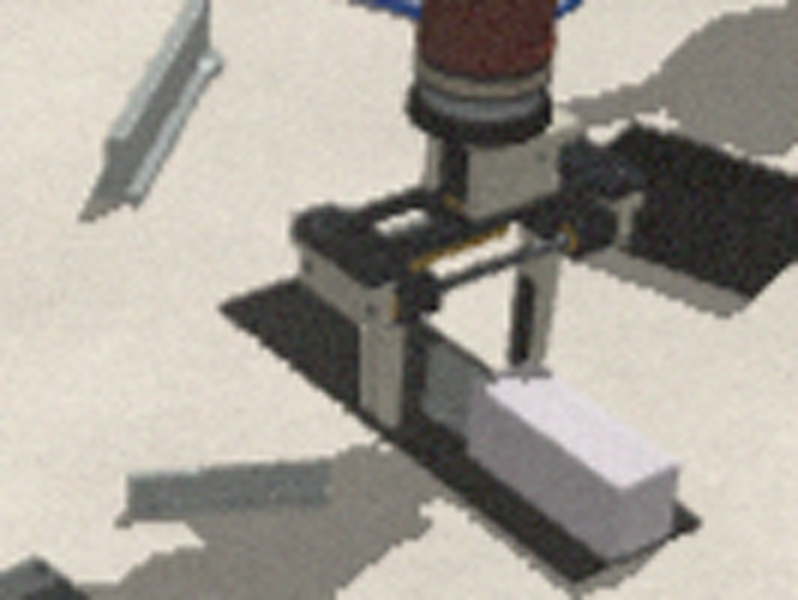

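The picture shows the jaws straddling the protruding end (crop px 430,385), just clear of the tunnel mouth. I'm closing now.

Request:
{"api": "drive_tool", "payload": {"targets": [{"travel":[0,0,0],"angular":[0,0,0],"jaw":0.02},{"travel":[0,0,0],"angular":[0,0,0],"jaw":0.02},{"travel":[0,0,0],"angular":[0,0,0],"jaw":0.02},{"travel":[0,0,0],"angular":[0,0,0],"jaw":0.02},{"travel":[0,0,0],"angular":[0,0,0],"jaw":0.004},{"travel":[0,0,0],"angular":[0,0,0],"jaw":0.004},{"travel":[0,0,0],"angular":[0,0,0],"jaw":0.004},{"travel":[0,0,0],"angular":[0,0,0],"jaw":0.004}], "force": 20}}

```text
time: 6.2
tcp_pos: [0.5474, 0.1973, 0.0142]
tool_rot: [[0.99, -0.138, -0.0], [-0.138, -0.99, 0.0], [-0.0, -0.0, -1.0]]
wrist_force: [-0.0, -0.0, 0.9]
gripper_width: 0.0307
```

Run:
```python
from mv import *
st()
```

```text
t 6.2 tcp [0.5474 0.1973 0.0142] yaw -0.13816247933890083 z [-0.      0.0001 -1.    ] F [-0.0109 -0.038   0.9027] M [0.0011 0.0205 0.0359] w 0.030734955910678912 q [-0.418   0.7755  0.0557  1.8115 -0.074   0.5566 -2.0243]
```

Request:
{"api": "drive_tool", "payload": {"targets": [{"travel":[0,0,0],"angular":[0,0,0],"jaw":0.004},{"travel":[0,0,0],"angular":[0,0,0],"jaw":0.004},{"travel":[0,0,0],"angular":[0,0,0],"jaw":0.004},{"travel":[0,0,0],"angular":[0,0,0],"jaw":0.004}], "force": 20}}

```text
time: 6.6
tcp_pos: [0.5474, 0.1972, 0.0142]
tool_rot: [[0.99, -0.138, -0.0], [-0.138, -0.99, -0.0], [-0.0, 0.0, -1.0]]
wrist_force: [0.3, 0.1, -0.2]
gripper_width: 0.0101
```

Run:
```python
from mv import *
st()
```

```text
t 6.6 tcp [0.5474 0.1972 0.0142] yaw -0.13842731558459492 z [-0.0001 -0.     -1.    ] F [ 0.3298  0.076  -0.1641] M [ 0.0309  0.0558 -0.0622] w 0.010128061001226192 q [-0.418   0.7754  0.0558  1.8116 -0.074   0.5567 -2.0245]
```

Request:
{"api": "drive_tool", "payload": {"targets": [{"travel":[0,0,0],"angular":[0,0,0],"jaw":0.004},{"travel":[-0.004,0,0],"angular":[0,0,0],"jaw":0.004},{"travel":[-0.014,0,0],"angular":[0,0,0],"jaw":0.004},{"travel":[-0.028,0,0],"angular":[0,0,0],"jaw":0.004},{"travel":[-0.042,0,0],"angular":[0,0,0],"jaw":0.004},{"travel":[-0.056,0,0],"angular":[0,0,0],"jaw":0.004},{"travel":[-0.07,0,0],"angular":[0,0,0],"jaw":0.004},{"travel":[-0.084,0,0],"angular":[0,0,0],"jaw":0.004},{"travel":[-0.098,0,0],"angular":[0,0,0],"jaw":0.004},{"travel":[-0.11,0,0],"angular":[0,0,0],"jaw":0.004},{"travel":[-0.118,0,0],"angular":[0,0,0],"jaw":0.004},{"travel":[-0.12,0,0],"angular":[0,0,0],"jaw":0.004},{"travel":[-0.12,0,0],"angular":[0,0,0],"jaw":0.004},{"travel":[-0.12,0,0],"angular":[0,0,0],"jaw":0.004}], "force": 35}}

```text
time: 8.0
tcp_pos: [0.4281, 0.2138, 0.0142]
tool_rot: [[0.99, -0.138, -0.001], [-0.138, -0.99, -0.0], [-0.001, 0.0, -1.0]]
wrist_force: [-2.0, 1.0, 0.2]
gripper_width: 0.0099
```

Run:
```python
from mv import *
st(); p=env.get_image('scene'); i=p['color'][120:220,240:373]; cv2.imwrite('pics/s2.png',cv2.convertScaleAbs(cv2.resize(i,(798,600),interpolation=cv2.INTER_CUBIC),alpha=1.6))
```

```text
t 8.0 tcp [0.4281 0.2138 0.0142] yaw -0.13803826167515784 z [-0.0012 -0.0001 -1.    ] F [-1.9877  1.0191  0.1502] M [ 0.1167  0.3338 -0.007 ] w 0.00993672935332263 q [-0.5469  0.6866  0.0572  2.1001 -0.1047  0.3586 -2.1134]
```

View pics/s2.png

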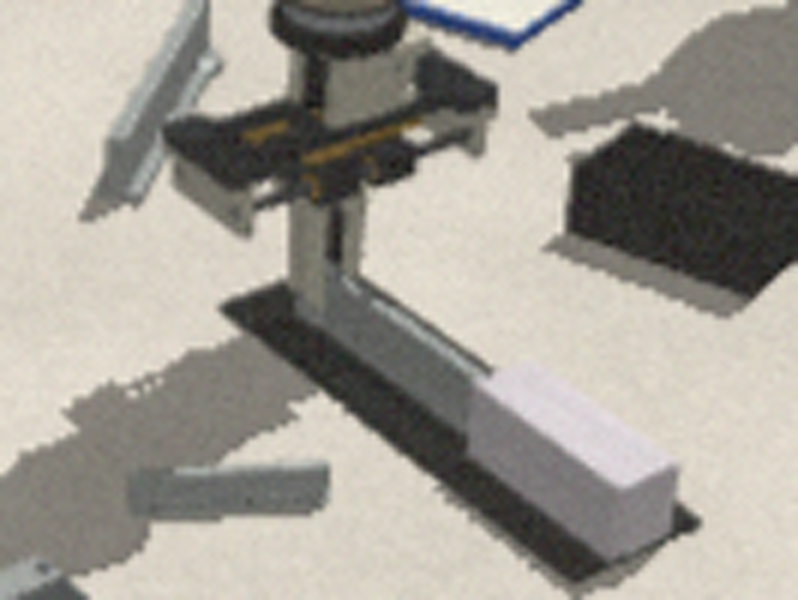

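Request:
{"api": "drive_tool", "payload": {"targets": [{"travel":[0,0,0],"angular":[0,0,0],"jaw":0.05},{"travel":[0,0,0],"angular":[0,0,0],"jaw":0.05},{"travel":[0,0,0],"angular":[0,0,0],"jaw":0.05},{"travel":[0,0,0],"angular":[0,0,0],"jaw":0.05},{"travel":[0,0,0],"angular":[0,0,0],"jaw":0.05},{"travel":[0,0,-0.02],"angular":[0,0,0],"jaw":0.05},{"travel":[0,0,-0.06],"angular":[0,0,0],"jaw":0.05},{"travel":[0,0,-0.08],"angular":[0,0,0],"jaw":0.06},{"travel":[0.0,0,-0.08],"angular":[0,0,0],"jaw":0.06}]}}

```text
time: 8.95
tcp_pos: [0.4305, 0.2147, 0.0969]
tool_rot: [[0.99, -0.138, 0.006], [-0.138, -0.99, 0.003], [0.005, -0.004, -1.0]]
wrist_force: [0.6, 0.4, 0.4]
gripper_width: 0.0587
```

Run:
```python
from mv import *
st(); p=env.get_image('scene'); i=p['color'][120:220,240:373]; cv2.imwrite('pics/s3.png',cv2.convertScaleAbs(cv2.resize(i,(798,600),interpolation=cv2.INTER_CUBIC),alpha=1.6))
q=env.get_image('top'); i=q['color'][110:260,140:340]; cv2.imwrite('pics/t3.png',cv2.convertScaleAbs(cv2.resize(i,(800,600),interpolation=cv2.INTER_CUBIC),alpha=2))
for p in (p,q):
    for n in ('edge','round_end','square_end'):
        for r in env.landmark_of(p,n): print(n,w(p,r['position']),round(r['confidence'],2))
```

```text
t 8.95 tcp [0.4305 0.2147 0.0969] yaw -0.13828675216858274 z [ 0.0058  0.0031 -1.    ] F [0.5668 0.4167 0.4111] M [ 0.0507 -0.0272  0.0254] w 0.058724481828436745 q [-0.5704  0.5335  0.0901  2.0462 -0.0865  0.5587 -2.1288]
edge [ 0.4957  0.2034 -0.0021] 0.92
edge [ 0.1872  0.3056 -0.0017] 0.65
edge [ 0.5265  0.0477 -0.0008] 0.51
round_end [0.5546 0.0866 0.0225] 0.68
round_end [0.4282 0.2184 0.0314] 0.65
round_end [0.14   0.3817 0.0438] 0.53
round_end [ 0.5644  0.1979 -0.0019] 0.52
round_end [ 0.4988  0.2054 -0.0004] 0.3
square_end [0.2332 0.2282 0.0436] 0.78
square_end [0.5027 0.015  0.0173] 0.62
square_end [0.5595 0.1983 0.0337] 0.6
square_end [ 0.5866 -0.2026  0.0183] 0.49
edge [0.4944 0.2061 0.0087] 0.74
edge [0.5293 0.0446 0.0017] 0.59
round_end [0.4289 0.2118 0.039 ] 0.68
round_end [0.133  0.3838 0.0449] 0.65
round_end [ 0.5857 -0.1979  0.0255] 0.64
round_end [0.5484 0.084  0.025 ] 0.51
square_end [0.234  0.227  0.0481] 0.71
square_end [0.4991 0.0099 0.0261] 0.66
square_end [0.5575 0.1989 0.0428] 0.59
```

View pics/s3.png

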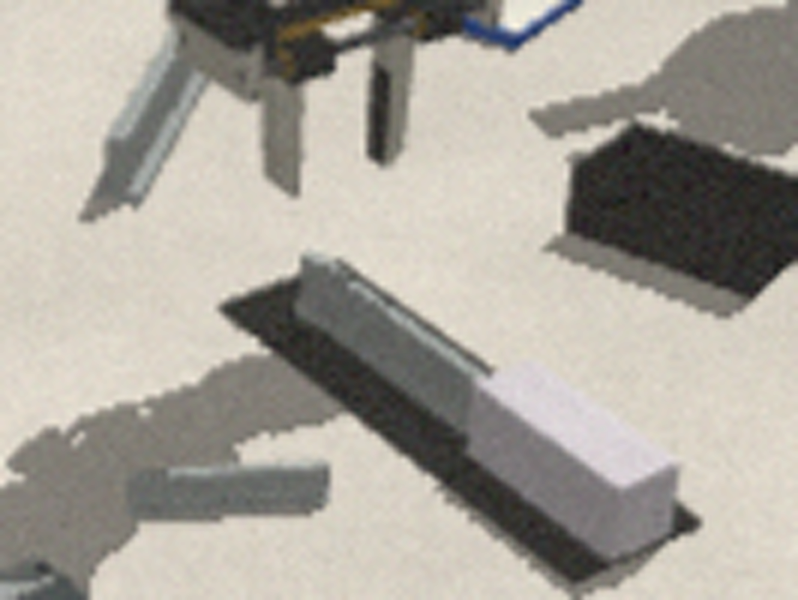

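View pics/t3.png

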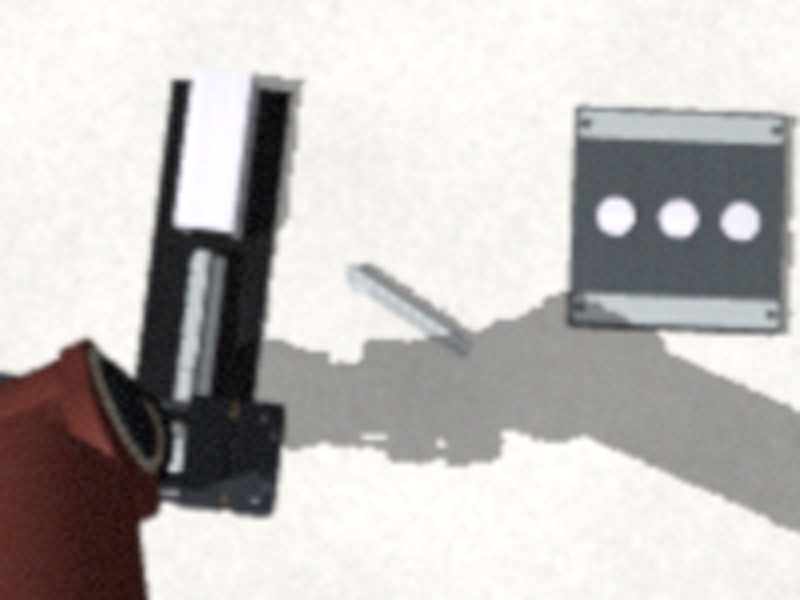

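Run:
```python
from mv import *
p=env.get_image('top')
print(ray(p,(140+193/4,110+249/4),.038),ray(p,(140+225/4,110+252/4),.009))
p=env.get_image('scene')
st()
to(.494,.2047,.095,-.138);to(.494,.2047,.017,-.138)
```

```text
[0.5713 0.2001 0.038 ] [0.572 0.181 0.009]
t 9.45 tcp [0.4283 0.2136 0.0937] yaw -0.13819725073333775 z [-0.0011 -0.0006 -1.    ] F [-0.775  -0.35    0.8548] M [0.0563 0.0436 0.0179] w 0.05972104764378958 q [-0.57    0.5391  0.0894  2.0489 -0.0866  0.5583 -2.1287]
target [0.494  0.2047 0.095 ] travel [ 0.0663 -0.0002 -0.0014] angular [ 0.0007  0.001  -0.0002]
target [0.494  0.2047 0.017 ] travel [ 0.0664 -0.0003  0.0766] angular [ 0.0007  0.001  -0.0002]
```

Request:
{"api": "drive_tool", "payload": {"targets": [{"travel":[0.03,0,0],"angular":[0,0,0],"jaw":0.05},{"travel":[0.06,0,0],"angular":[0,0,0],"jaw":0.05},{"travel":[0.066,0,0.0],"angular":[0,0,0],"jaw":0.05},{"travel":[0.066,0,0.01],"angular":[0,0,0],"jaw":0.05},{"travel":[0.066,0,0.03],"angular":[0,0,0],"jaw":0.05},{"travel":[0.066,0,0.05],"angular":[0,0,0],"jaw":0.05},{"travel":[0.066,0,0.07],"angular":[0,0,0],"jaw":0.05},{"travel":[0.066,0,0.08],"angular":[0,0,0],"jaw":0.05},{"travel":[0.066,0,0.08],"angular":[0,0,0],"jaw":0.05},{"travel":[0.066,0,0.08],"angular":[0,0,0],"jaw":0.03},{"travel":[0.066,0,0.08],"angular":[0,0,0],"jaw":0.004},{"travel":[0.066,0,0.08],"angular":[0,0,0],"jaw":0.004},{"travel":[0.066,0,0.08],"angular":[0,0,0],"jaw":0.004},{"travel":[0.066,0,0.08],"angular":[0,0,0],"jaw":0.004},{"travel":[0.066,0,0.08],"angular":[0,0,0],"jaw":0.004},{"travel":[0.066,0,0.08],"angular":[0,0,0],"jaw":0.004},{"travel":[0.066,0,0.08],"angular":[0,0,0],"jaw":0.004}], "force": 40}}

```text
time: 11.15
tcp_pos: [0.4941, 0.2047, 0.0145]
tool_rot: [[0.99, -0.138, 0.0], [-0.138, -0.99, 0.0], [0.0, -0.0, -1.0]]
wrist_force: [-0.9, -1.3, 2.0]
gripper_width: 0.0097
```

Run:
```python
from mv import *
st(); p=env.get_image('scene'); i=p['color'][120:220,240:373]; cv2.imwrite('pics/s4.png',cv2.convertScaleAbs(cv2.resize(i,(798,600),interpolation=cv2.INTER_CUBIC),alpha=1.6))
```

```text
t 11.15 tcp [0.4941 0.2047 0.0145] yaw -0.1381891570542996 z [ 0.0003  0.0001 -1.    ] F [-0.8723 -1.2712  1.9634] M [-0.0409  0.1187  0.0166] w 0.009666559110140194 q [-0.4752  0.7313  0.0642  1.9466 -0.0955  0.4662 -2.051 ]
```

View pics/s4.png

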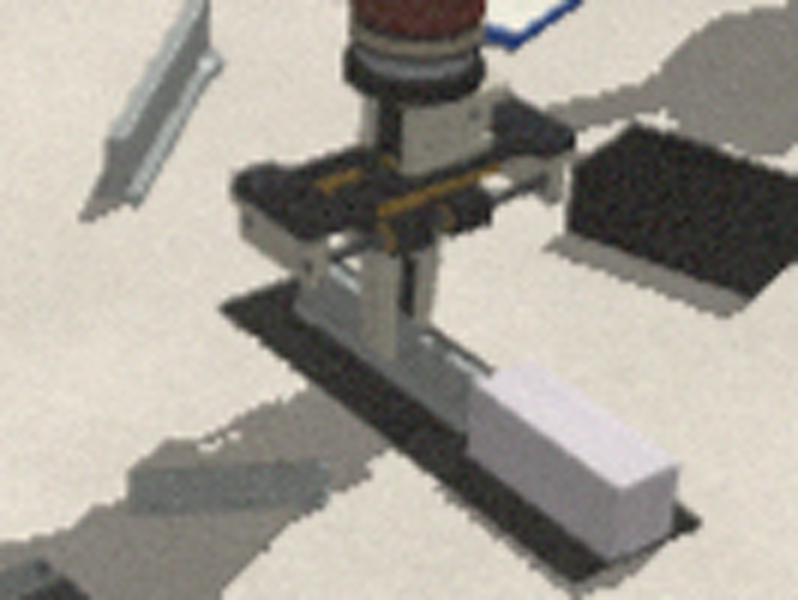

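Run:
```python
from mv import *
x,y=loc(PL,0,.046); to(x,y,.1145,PL[2]); to(x,y,.05,PL[2])
for v in(-.046,0,.046): print(loc(PL,0,v))
```

```text
target [ 0.5918 -0.1086  0.1145] travel [ 0.1399  0.2968 -0.1   ] angular [-0.0002 -0.0003 -0.0782]
target [ 0.5918 -0.1086  0.05  ] travel [ 0.1399  0.2968 -0.0355] angular [-0.0002 -0.0003 -0.0782]
[ 0.5862 -0.2004]
[ 0.589  -0.1545]
[ 0.5918 -0.1086]
```

Request:
{"api": "drive_tool", "payload": {"targets": [{"travel":[0,0,-0.008],"angular":[0,0,0],"jaw":0.004},{"travel":[0,0,-0.03],"angular":[0,0,0],"jaw":0.004},{"travel":[0,0,-0.06],"angular":[0,0,0],"jaw":0.004},{"travel":[0,0,-0.09],"angular":[0,0,0],"jaw":0.004},{"travel":[0.005,0.01,-0.1],"angular":[0,0,0],"jaw":0.004},{"travel":[0.018,0.04,-0.1],"angular":[0,0,-0.02],"jaw":0.004},{"travel":[0.036,0.075,-0.1],"angular":[0,0,-0.03],"jaw":0.004},{"travel":[0.054,0.115,-0.1],"angular":[0,0,-0.04],"jaw":0.004},{"travel":[0.073,0.155,-0.1],"angular":[0,0,-0.05],"jaw":0.004},{"travel":[0.092,0.195,-0.1],"angular":[0,0,-0.06],"jaw":0.004},{"travel":[0.11,0.235,-0.1],"angular":[0,0,-0.07],"jaw":0.004},{"travel":[0.126,0.268,-0.1],"angular":[0,0,-0.078],"jaw":0.004},{"travel":[0.136,0.288,-0.1],"angular":[0,0,-0.078],"jaw":0.004},{"travel":[0.14,0.297,-0.1],"angular":[0,0,-0.078],"jaw":0.004},{"travel":[0.14,0.297,-0.09],"angular":[0,0,-0.078],"jaw":0.004},{"travel":[0.14,0.297,-0.07],"angular":[0,0,-0.078],"jaw":0.004},{"travel":[0.14,0.297,-0.05],"angular":[0,0,-0.078],"jaw":0.004},{"travel":[0.14,0.297,-0.04],"angular":[0,0,-0.078],"jaw":0.004},{"travel":[0.14,0.297,-0.036],"angular":[0,0,-0.078],"jaw":0.004},{"travel":[0.14,0.297,-0.036],"angular":[0,0,-0.078],"jaw":0.004}]}}

```text
time: 13.2
tcp_pos: [0.5913, -0.1076, 0.0496]
tool_rot: [[0.998, -0.059, -0.001], [-0.059, -0.998, 0.001], [-0.001, -0.001, -1.0]]
wrist_force: [0.2, 0.2, -3.2]
gripper_width: 0.0098
```

Request:
{"api": "drive_tool", "payload": {"targets": [{"travel":[0,0,0],"angular":[0,0,0],"jaw":0.004},{"travel":[0,0,0],"angular":[0,0,0],"jaw":0.004}]}}

```text
time: 13.4
tcp_pos: [0.5925, -0.1088, 0.0512]
tool_rot: [[0.998, -0.06, 0.002], [-0.06, -0.998, -0.0], [0.002, 0.0, -1.0]]
wrist_force: [0.6, 1.0, -3.2]
gripper_width: 0.0099
```

```bash
cat > look.py <<'E'
import sys
from mv import *
st(); n=sys.argv[1]
p=env.get_image('scene'); i=p['color'][180:280,180:313]; cv2.imwrite(f'pics/{n}s.png',cv2.convertScaleAbs(cv2.resize(i,(798,600),interpolation=cv2.INTER_CUBIC),alpha=1.8))
q=env.get_image('top'); i=q['color'][110:230,230:390]; cv2.imwrite(f'pics/{n}t.png',cv2.convertScaleAbs(cv2.resize(i,(800,600),interpolation=cv2.INTER_CUBIC),alpha=2))
for p in (p,q):
    for n in ('edge','round_end','square_end'):
        for r in env.landmark_of(p,n):
            P=w(p,r['position'])
            if P[1]<.0 : print(n,P,round(r['confidence'],2))
E
python3 look.py a
```

```text
t 13.4 tcp [ 0.5925 -0.1088  0.0512] yaw -0.06004340441082898 z [ 0.002  -0.0002 -1.    ] F [ 0.5725  1.0166 -3.2106] M [-0.0019 -0.0241 -0.03  ] w 0.009894147826865164 q [ 0.1265  0.7399  0.0308  1.7348 -0.0338  0.6654 -1.4551]
edge [ 0.5923 -0.1085  0.0348] 0.83
round_end [ 0.5231 -0.1006  0.067 ] 0.72
square_end [ 0.6572 -0.1067  0.0731] 0.74
```

View pics/as.png

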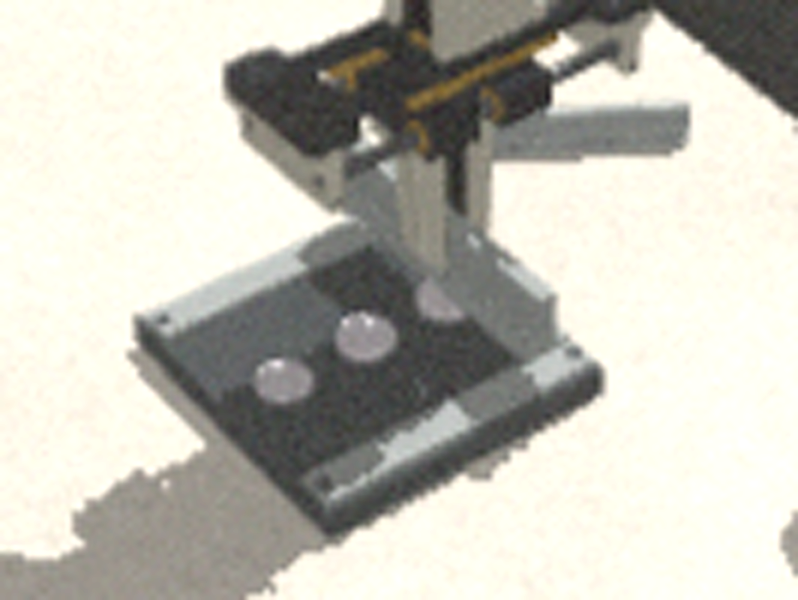

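View pics/at.png

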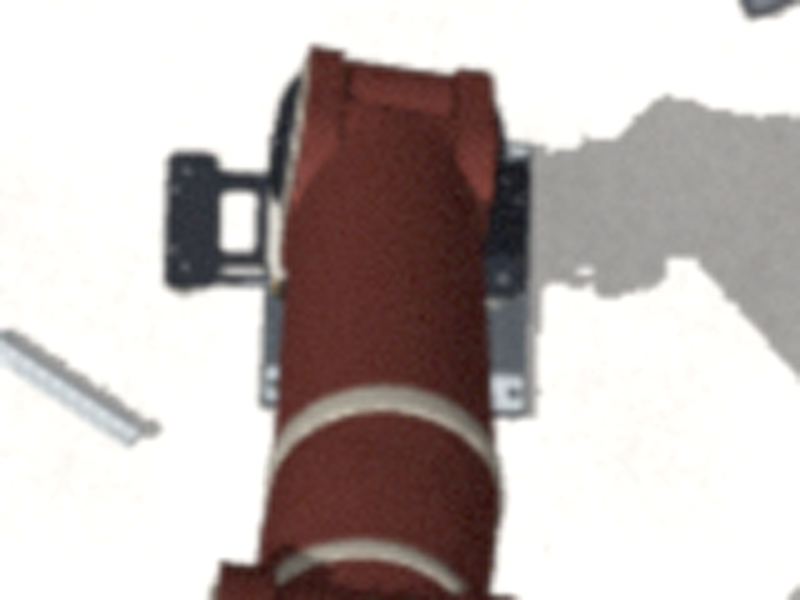

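The bar is held level over the near-garage row (carrier at crop px 440,300). I'm lowering to just above contact.

Request:
{"api": "drive_tool", "payload": {"targets": [{"travel":[0,0,0.005],"angular":[0,0,0],"jaw":0.004},{"travel":[0,0,0.01],"angular":[0,0,0],"jaw":0.004},{"travel":[0,0,0.014],"angular":[0,0,0],"jaw":0.004},{"travel":[0,0,0.016],"angular":[0,0,0],"jaw":0.004},{"travel":[0,0,0.016],"angular":[0,0,0],"jaw":0.004},{"travel":[0,0,0.016],"angular":[0,0,0],"jaw":0.004}]}}

```text
time: 14.4
tcp_pos: [0.5918, -0.1088, 0.0342]
tool_rot: [[0.998, -0.06, 0.0], [-0.06, -0.998, 0.0], [0.0, -0.0, -1.0]]
wrist_force: [0.1, -1.1, -2.7]
gripper_width: 0.0097
```

Request:
{"api": "drive_tool", "payload": {"targets": [{"travel":[0,0,0.001],"angular":[0,0,0],"jaw":0.004},{"travel":[0,0,0.0015],"angular":[0,0,0],"jaw":0.004},{"travel":[0,0,0.0015],"angular":[0,0,0],"jaw":0.004}]}}

```text
time: 14.7
tcp_pos: [0.5919, -0.1088, 0.0331]
tool_rot: [[0.998, -0.06, 0.001], [-0.06, -0.998, -0.0], [0.001, -0.0, -1.0]]
wrist_force: [0.4, -0.2, -1.4]
gripper_width: 0.0099
```

Request:
{"api": "drive_tool", "payload": {"targets": [{"travel":[0,0,0.001],"angular":[0,0,0],"jaw":0.004},{"travel":[0,0,0.001],"angular":[0,0,0],"jaw":0.004}]}}

```text
time: 14.9
tcp_pos: [0.592, -0.1088, 0.0331]
tool_rot: [[0.998, -0.06, 0.001], [-0.06, -0.998, -0.0], [0.001, -0.0, -1.0]]
wrist_force: [-1.7, 0.2, 4.6]
gripper_width: 0.01
```

Contact already came at TCP z 0.033, which is the height for a proud carrier. I'm moving on to the middle row while still holding the bar.

Request:
{"api": "drive_tool", "payload": {"targets": [{"travel":[0,0,-0.005],"angular":[0,0,0],"jaw":0.004},{"travel":[0,0,-0.013],"angular":[0,0,0],"jaw":0.004},{"travel":[0,0.01,-0.015],"angular":[0,0,0],"jaw":0.004},{"travel":[0,0.025,-0.015],"angular":[0,0,0],"jaw":0.004},{"travel":[0,0.04,-0.015],"angular":[0,0,0],"jaw":0.004},{"travel":[0,0.046,-0.015],"angular":[0,0,0],"jaw":0.004},{"travel":[0,0.046,-0.01],"angular":[0,0,0],"jaw":0.004},{"travel":[0,0.046,-0.005],"angular":[0,0,0],"jaw":0.004},{"travel":[0,0.046,-0.003],"angular":[0,0,0],"jaw":0.004},{"travel":[0,0.046,-0.003],"angular":[0,0,0],"jaw":0.004},{"travel":[0,0.046,-0.003],"angular":[0,0,0],"jaw":0.004}]}}

```text
time: 16.0
tcp_pos: [0.5891, -0.1539, 0.0346]
tool_rot: [[0.998, -0.059, -0.0], [-0.059, -0.998, 0.0], [-0.0, -0.0, -1.0]]
wrist_force: [0.2, 1.8, -3.3]
gripper_width: 0.0099
```

Request:
{"api": "drive_tool", "payload": {"targets": [{"travel":[0,0,0.001],"angular":[0,0,0],"jaw":0.004},{"travel":[0,0,0.002],"angular":[0,0,0],"jaw":0.004},{"travel":[0,0,0.002],"angular":[0,0,0],"jaw":0.004}]}}

```text
time: 16.3
tcp_pos: [0.5892, -0.1545, 0.0331]
tool_rot: [[0.998, -0.06, 0.001], [-0.06, -0.998, 0.0], [0.001, -0.0, -1.0]]
wrist_force: [-0.2, 0.4, 0.3]
gripper_width: 0.0096
```

Request:
{"api": "drive_tool", "payload": {"targets": [{"travel":[0,0,0.001],"angular":[0,0,0],"jaw":0.004},{"travel":[0,0,0.001],"angular":[0,0,0],"jaw":0.004}]}}

```text
time: 16.5
tcp_pos: [0.5893, -0.1545, 0.0331]
tool_rot: [[0.998, -0.06, 0.001], [-0.06, -0.998, 0.0], [0.001, -0.0, -1.0]]
wrist_force: [-2.1, 0.2, 4.9]
gripper_width: 0.0097
```

The middle row gives the same contact height, so it is proud too. Row a is next.

Request:
{"api": "drive_tool", "payload": {"targets": [{"travel":[0,0,-0.005],"angular":[0,0,0],"jaw":0.004},{"travel":[0,0,-0.013],"angular":[0,0,0],"jaw":0.004},{"travel":[0,0.01,-0.015],"angular":[0,0,0],"jaw":0.004},{"travel":[0,0.025,-0.015],"angular":[0,0,0],"jaw":0.004},{"travel":[0,0.04,-0.015],"angular":[0,0,0],"jaw":0.004},{"travel":[0,0.046,-0.015],"angular":[0,0,0],"jaw":0.004},{"travel":[0,0.046,-0.01],"angular":[0,0,0],"jaw":0.004},{"travel":[0,0.046,-0.005],"angular":[0,0,0],"jaw":0.004},{"travel":[0,0.046,-0.003],"angular":[0,0,0],"jaw":0.004},{"travel":[0,0.046,-0.003],"angular":[0,0,0],"jaw":0.004},{"travel":[0,0.046,-0.003],"angular":[0,0,0],"jaw":0.004}]}}

```text
time: 17.6
tcp_pos: [0.5864, -0.1998, 0.0346]
tool_rot: [[0.998, -0.059, -0.0], [-0.059, -0.998, 0.0], [-0.0, -0.0, -1.0]]
wrist_force: [0.2, -0.2, -3.3]
gripper_width: 0.0095
```

Request:
{"api": "drive_tool", "payload": {"targets": [{"travel":[0,0,0.001],"angular":[0,0,0],"jaw":0.004},{"travel":[0,0,0.002],"angular":[0,0,0],"jaw":0.004},{"travel":[0,0,0.002],"angular":[0,0,0],"jaw":0.004}]}}

```text
time: 17.9
tcp_pos: [0.5861, -0.2005, 0.0327]
tool_rot: [[0.998, -0.06, -0.0], [-0.06, -0.998, 0.0], [-0.0, -0.0, -1.0]]
wrist_force: [-0.0, -0.3, -3.6]
gripper_width: 0.01
```

Request:
{"api": "drive_tool", "payload": {"targets": [{"travel":[0,0,0.001],"angular":[0,0,0],"jaw":0.004},{"travel":[0,0,0.001],"angular":[0,0,0],"jaw":0.004}]}}

```text
time: 18.1
tcp_pos: [0.5861, -0.2006, 0.0316]
tool_rot: [[0.998, -0.06, -0.0], [-0.06, -0.998, 0.0], [-0.0, -0.0, -1.0]]
wrist_force: [-0.1, 0.4, -2.7]
gripper_width: 0.01
```

Row a gives no contact at 0.0316, so it is the low one. I'm continuing down onto the lands.

Request:
{"api": "drive_tool", "payload": {"targets": [{"travel":[0,0,0.0005],"angular":[0,0,0],"jaw":0.004},{"travel":[0,0,0.001],"angular":[0,0,0],"jaw":0.004},{"travel":[0,0,0.001],"angular":[0,0,0],"jaw":0.004}]}}

```text
time: 18.4
tcp_pos: [0.5861, -0.2006, 0.0306]
tool_rot: [[0.998, -0.06, -0.0], [-0.06, -0.998, 0.0], [-0.0, -0.0, -1.0]]
wrist_force: [0.3, -1.3, -3.1]
gripper_width: 0.0097
```

```bash
python3 look.py b
```

```text
t 18.4 tcp [ 0.5861 -0.2006  0.0306] yaw -0.060193447542765594 z [-0.0001  0.0001 -1.    ] F [ 0.3073 -1.3462 -3.0501] M [0.0015 0.0489 0.0124] w 0.009712696476243747 q [ 0.2859  0.7896  0.0144  1.6914 -0.0167  0.6609 -1.3218]
edge [ 0.5879 -0.2013  0.0157] 0.89
round_end [ 0.5175 -0.195   0.0488] 0.62
square_end [ 0.6521 -0.2022  0.0483] 0.88
edge [ 0.5838 -0.2011  0.0233] 0.62
round_end [ 0.5173 -0.1981  0.0536] 0.65
```

View pics/bs.png

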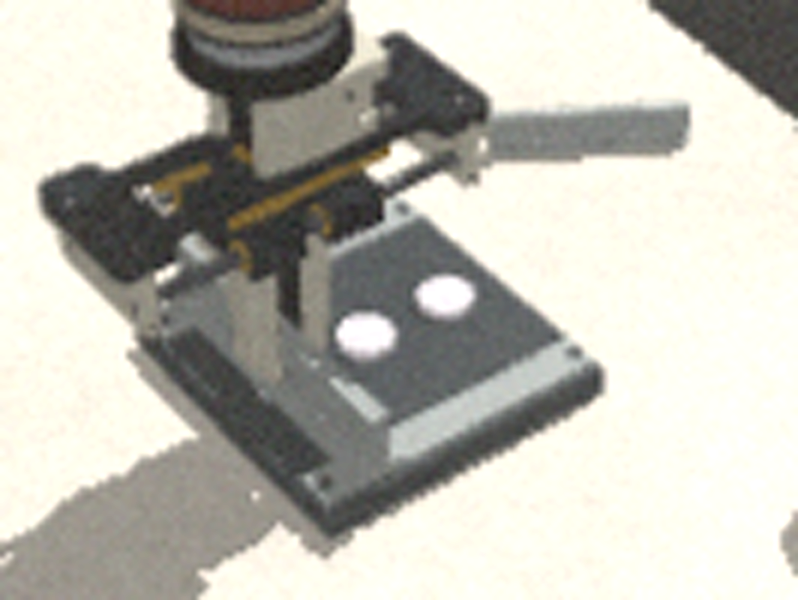

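Request:
{"api": "drive_tool", "payload": {"targets": [{"travel":[0,0,0.0005],"angular":[0,0,0],"jaw":0.004},{"travel":[0,0,0.0005],"angular":[0,0,0],"jaw":0.004}]}}

```text
time: 19.0
tcp_pos: [0.5863, -0.2006, 0.0306]
tool_rot: [[0.998, -0.06, 0.0], [-0.06, -0.998, 0.0], [0.0, -0.0, -1.0]]
wrist_force: [-1.3, 1.1, 0.9]
gripper_width: 0.0093
```

Request:
{"api": "drive_tool", "payload": {"targets": [{"travel":[0,0,0.0005],"angular":[0,0,0],"jaw":0.004},{"travel":[0,0,0.0005],"angular":[0,0,0],"jaw":0.004}]}}

```text
time: 19.2
tcp_pos: [0.5862, -0.2006, 0.0306]
tool_rot: [[0.998, -0.06, 0.0], [-0.06, -0.998, 0.0], [0.0, -0.0, -1.0]]
wrist_force: [-2.4, 0.7, 5.0]
gripper_width: 0.0099
```

Request:
{"api": "drive_tool", "payload": {"targets": [{"travel":[0,0,-0.001],"angular":[0,0,0],"jaw":0.045},{"travel":[0,0,-0.001],"angular":[0,0,0],"jaw":0.045},{"travel":[0,0,-0.001],"angular":[0,0,0],"jaw":0.045},{"travel":[0,0,-0.001],"angular":[0,0,0],"jaw":0.045},{"travel":[0,0,-0.001],"angular":[0,0,0],"jaw":0.045},{"travel":[0,0,-0.001],"angular":[0,0,0],"jaw":0.045},{"travel":[0,0,-0.01],"angular":[0,0,0],"jaw":0.045},{"travel":[0,0,-0.03],"angular":[0,0,0],"jaw":0.045},{"travel":[0,0,-0.055],"angular":[0,0,0],"jaw":0.045},{"travel":[-0.02,0,-0.055],"angular":[0,0,0],"jaw":0.0},{"travel":[-0.05,0,-0.055],"angular":[0,0,0],"jaw":0.0},{"travel":[-0.066,0,-0.055],"angular":[0,0,0],"jaw":0.0},{"travel":[-0.066,0,-0.055],"angular":[0,0,0],"jaw":0.0},{"travel":[-0.066,0,-0.055],"angular":[0,0,0],"jaw":0.0},{"travel":[-0.066,0,-0.055],"angular":[0,0,0],"jaw":0.0},{"travel":[-0.066,0,-0.055],"angular":[0,0,0],"jaw":0.0}]}}

```text
time: 20.8
tcp_pos: [0.5216, -0.1965, 0.0847]
tool_rot: [[0.998, -0.059, 0.001], [-0.059, -0.998, -0.0], [0.001, 0.0, -1.0]]
wrist_force: [0.9, 0.3, 0.2]
gripper_width: 0.0006
```

```bash
python3 look.py c; python3 -c "
from mv import *
x,y=loc((.5861,-.2006,-.06),-.066,0); to(x,y,.058,-.06)"
```

```text
t 20.8 tcp [ 0.5216 -0.1965  0.0847] yaw -0.05940044597591503 z [ 0.0012 -0.0001 -1.    ] F [0.8852 0.3167 0.1835] M [-0.0042  0.0328 -0.0585] w 0.0005882811699339646 q [ 0.3134  0.6391  0.0122  1.8421 -0.0124  0.6592 -1.2972]
edge [ 0.5858 -0.1983  0.0143] 0.56
round_end [ 0.5181 -0.1933  0.0482] 0.73
square_end [ 0.6491 -0.2032  0.0498] 0.57
edge [ 0.5848 -0.2018  0.0229] 0.64
square_end [ 0.6495 -0.2042  0.0568] 0.54
target [ 0.5202 -0.1966  0.058 ] travel [-0.0001  0.      0.0267] angular [-0.0001  0.0001 -0.0002]
```

View pics/cs.png

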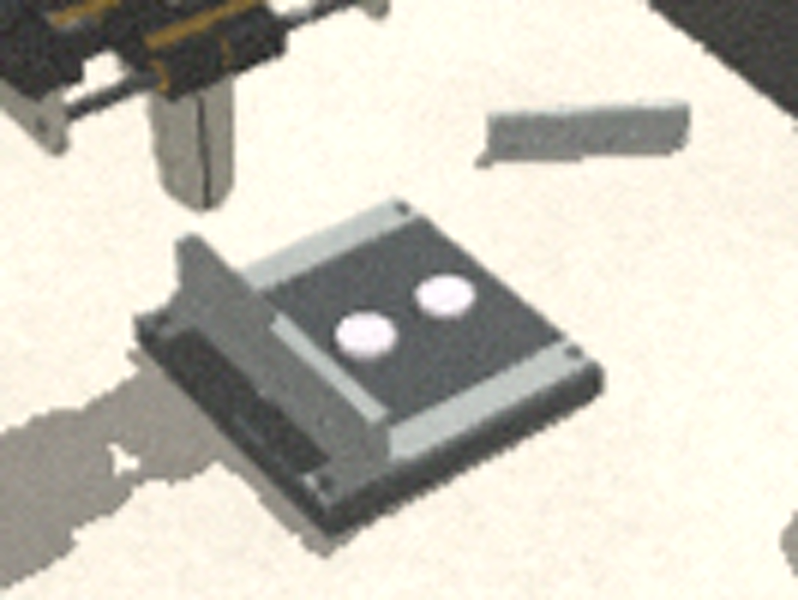

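View pics/ct.png

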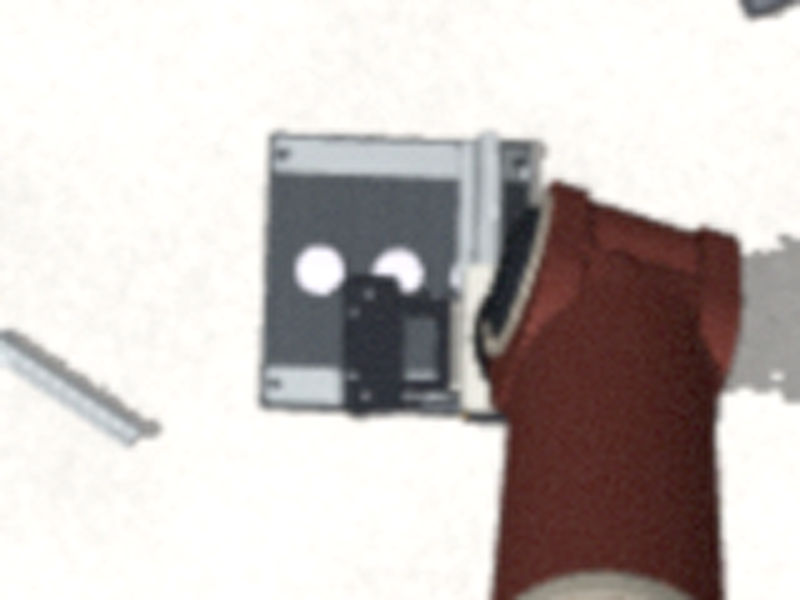

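Request:
{"api": "drive_tool", "payload": {"targets": [{"travel":[0,0,0.01],"angular":[0,0,0],"jaw":0.0},{"travel":[0,0,0.02],"angular":[0,0,0],"jaw":0.0},{"travel":[0,0,0.026],"angular":[0,0,0],"jaw":0.0},{"travel":[0,0,0.028],"angular":[0,0,0],"jaw":0.0},{"travel":[0,0,0.029],"angular":[0,0,0],"jaw":0.0},{"travel":[0,0,0.03],"angular":[0,0,0],"jaw":0.0},{"travel":[0,0,0.031],"angular":[0,0,0],"jaw":0.0},{"travel":[0,0,0.031],"angular":[0,0,0],"jaw":0.0}]}}

```text
time: 22.0
tcp_pos: [0.5205, -0.1967, 0.0544]
tool_rot: [[0.998, -0.06, 0.001], [-0.06, -0.998, -0.0], [0.001, 0.0, -1.0]]
wrist_force: [-2.0, 0.2, 2.8]
gripper_width: 0.0002
```

Request:
{"api": "drive_tool", "payload": {"targets": [{"travel":[0,0,0.0005],"angular":[0,0,0],"jaw":0.0},{"travel":[0,0,0.001],"angular":[0,0,0],"jaw":0.0},{"travel":[0,0,0.001],"angular":[0,0,0],"jaw":0.0}]}}

```text
time: 22.3
tcp_pos: [0.5206, -0.1967, 0.0543]
tool_rot: [[0.998, -0.06, 0.001], [-0.06, -0.998, -0.0], [0.001, 0.0, -1.0]]
wrist_force: [-3.1, 1.0, 10.0]
gripper_width: 0.0006
```

Request:
{"api": "drive_tool", "payload": {"targets": [{"travel":[0,0,0.0005],"angular":[0,0,0],"jaw":0.0},{"travel":[0,0,0.001],"angular":[0,0,0],"jaw":0.0},{"travel":[0,0,0.0015],"angular":[0,0,0],"jaw":0.0},{"travel":[0,0,0.0015],"angular":[0,0,0],"jaw":0.0},{"travel":[0,0,0.0015],"angular":[0,0,0],"jaw":0.0},{"travel":[0,0,0.0015],"angular":[0,0,0],"jaw":0.0}]}}

```text
time: 22.9
tcp_pos: [0.5206, -0.1967, 0.0543]
tool_rot: [[0.998, -0.06, 0.001], [-0.06, -0.998, -0.0], [0.001, 0.0, -1.0]]
wrist_force: [-4.5, 1.7, 18.4]
gripper_width: 0.0004
```

```bash
python3 look.py d
```

```text
t 22.9 tcp [ 0.5206 -0.1967  0.0543] yaw -0.06024196905082787 z [ 0.0014 -0.0003 -1.    ] F [-4.513   1.6806 18.4237] M [0.4775 1.0807 0.0276] w 0.0003795755883945692 q [ 0.315   0.6848  0.011   1.8653 -0.0127  0.5901 -1.297 ]
round_end [ 0.5197 -0.1913  0.0502] 0.75
square_end [ 0.6518 -0.1998  0.0508] 0.59
edge [ 0.5821 -0.2024  0.0236] 0.76
square_end [ 0.648  -0.2046  0.0576] 0.63
```

View pics/ds.png

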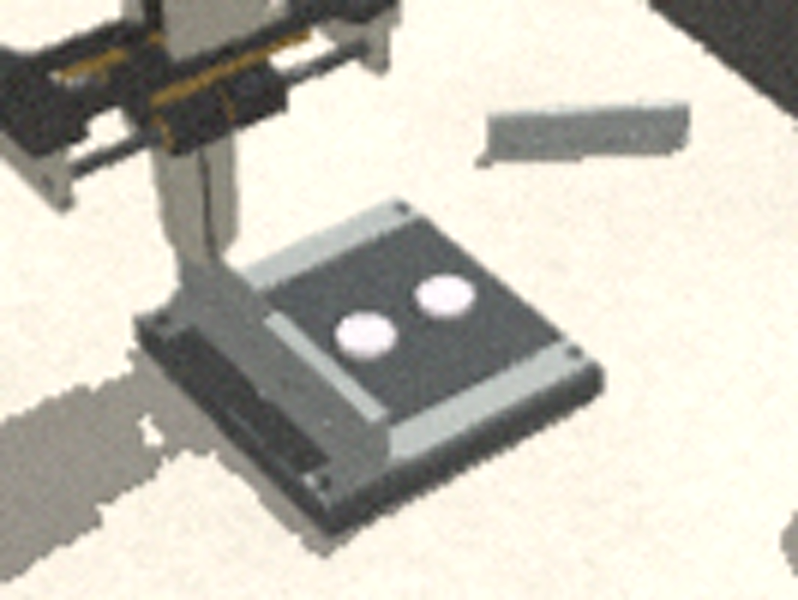

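The square end stays down at 18 N on the round end. Next I press the square end.

Request:
{"api": "drive_tool", "payload": {"targets": [{"travel":[0,0,-0.002],"angular":[0,0,0],"jaw":0.0},{"travel":[0,0,-0.01],"angular":[0,0,0],"jaw":0.0},{"travel":[0,0,-0.03],"angular":[0,0,0],"jaw":0.0},{"travel":[0.02,0,-0.03],"angular":[0,0,0],"jaw":0.0},{"travel":[0.05,0,-0.03],"angular":[0,0,0],"jaw":0.0},{"travel":[0.085,0,-0.03],"angular":[0,0,0],"jaw":0.0},{"travel":[0.115,0,-0.03],"angular":[0,0,0],"jaw":0.0},{"travel":[0.132,0,-0.03],"angular":[0,0,0],"jaw":0.0},{"travel":[0.132,0,-0.03],"angular":[0,0,0],"jaw":0.0},{"travel":[0.132,0,-0.03],"angular":[0,0,0],"jaw":0.0},{"travel":[0.132,0,-0.03],"angular":[0,0,0],"jaw":0.0}]}}

```text
time: 24.4
tcp_pos: [0.6505, -0.2049, 0.081]
tool_rot: [[0.998, -0.061, -0.002], [-0.061, -0.998, 0.0], [-0.002, 0.0, -1.0]]
wrist_force: [-1.0, 0.0, -0.3]
gripper_width: 0.0004
```

```bash
python3 look.py e; python3 -c "
from mv import *
x,y=loc((.5861,-.2006,-.06),.066,0); to(x,y,.0545,-.06)"
```

```text
t 24.4 tcp [ 0.6505 -0.2049  0.081 ] yaw -0.0609181881994362 z [-0.0019  0.0001 -1.    ] F [-1.0378  0.0401 -0.2858] M [ 0.0026  0.0015 -0.0268] w 0.00042687474726479523 q [ 0.2608  0.8036  0.0223  1.4613 -0.0202  0.8788 -1.3426]
edge [ 0.5837 -0.2023  0.0145] 0.84
edge [ 0.5931 -0.1124  0.016 ] 0.52
round_end [ 0.52   -0.1945  0.0521] 0.9
square_end [ 0.6536 -0.2013  0.0508] 0.7
edge [ 0.5838 -0.1979  0.0221] 0.48
round_end [ 0.5181 -0.1986  0.0537] 0.75
round_end [ 0.5866 -0.1551  0.0226] 0.74
square_end [ 0.6496 -0.202   0.0547] 0.62
target [ 0.652  -0.2046  0.0545] travel [ 0.     -0.      0.0269] angular [-0.0001 -0.0001 -0.0003]
```

View pics/es.png

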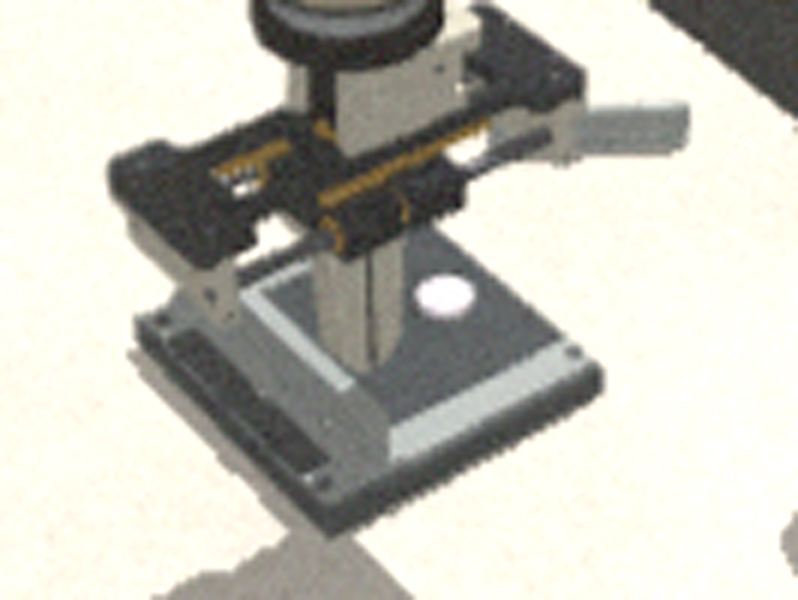

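Request:
{"api": "drive_tool", "payload": {"targets": [{"travel":[0,0,0.01],"angular":[0,0,0],"jaw":0.0},{"travel":[0,0,0.02],"angular":[0,0,0],"jaw":0.0},{"travel":[0,0,0.024],"angular":[0,0,0],"jaw":0.0},{"travel":[0,0,0.026],"angular":[0,0,0],"jaw":0.0},{"travel":[0,0,0.027],"angular":[0,0,0],"jaw":0.0},{"travel":[0,0,0.028],"angular":[0,0,0],"jaw":0.0},{"travel":[0,0,0.0285],"angular":[0,0,0],"jaw":0.0},{"travel":[0,0,0.0285],"angular":[0,0,0],"jaw":0.0}]}}

```text
time: 25.6
tcp_pos: [0.6509, -0.2042, 0.0544]
tool_rot: [[0.998, -0.06, -0.003], [-0.06, -0.998, 0.001], [-0.003, -0.001, -1.0]]
wrist_force: [-5.2, 1.2, 10.4]
gripper_width: 0.0005
```

Request:
{"api": "drive_tool", "payload": {"targets": [{"travel":[0,0,0.0005],"angular":[0,0,0],"jaw":0.0},{"travel":[0,0,0.001],"angular":[0,0,0],"jaw":0.0},{"travel":[0,0,0.001],"angular":[0,0,0],"jaw":0.0}]}}

```text
time: 25.9
tcp_pos: [0.6509, -0.2042, 0.0544]
tool_rot: [[0.998, -0.06, -0.002], [-0.06, -0.998, 0.001], [-0.003, -0.001, -1.0]]
wrist_force: [-6.3, 2.9, 12.8]
gripper_width: 0.0007
```

Request:
{"api": "drive_tool", "payload": {"targets": [{"travel":[-0.0005,0,0.0005],"angular":[0,0,0],"jaw":0.0},{"travel":[-0.001,0,0.001],"angular":[0,0,0],"jaw":0.0},{"travel":[-0.001,0,0.0015],"angular":[0,0,0],"jaw":0.0},{"travel":[-0.001,0,0.0015],"angular":[0,0,0],"jaw":0.0},{"travel":[-0.001,0,0.0015],"angular":[0,0,0],"jaw":0.0},{"travel":[-0.001,0,0.0015],"angular":[0,0,0],"jaw":0.0}]}}

```text
time: 26.5
tcp_pos: [0.6509, -0.2042, 0.0543]
tool_rot: [[0.998, -0.06, 0.0], [-0.06, -0.998, 0.0], [0.0, -0.0, -1.0]]
wrist_force: [-7.4, 2.3, 17.9]
gripper_width: 0.0003
```

```bash
python3 look.py f
```

```text
t 26.5 tcp [ 0.6509 -0.2042  0.0543] yaw -0.06017334417852726 z [ 0.0001  0.0005 -1.    ] F [-7.3558  2.3379 17.864 ] M [0.5325 1.5882 0.0113] w 0.0002845076135462159 q [ 0.2613  0.8351  0.0201  1.4797 -0.0209  0.827  -1.342 ]
edge [ 0.5859 -0.1992  0.016 ] 0.81
square_end [ 0.6496 -0.2024  0.0526] 0.52
edge [ 0.5839 -0.202   0.021 ] 0.44
round_end [ 0.6485 -0.2013  0.0577] 0.74
round_end [ 0.584  -0.2016  0.0225] 0.58
round_end [ 0.5195 -0.1929  0.0552] 0.42
square_end [ 0.6477 -0.2055  0.0574] 0.73
```

View pics/fs.png

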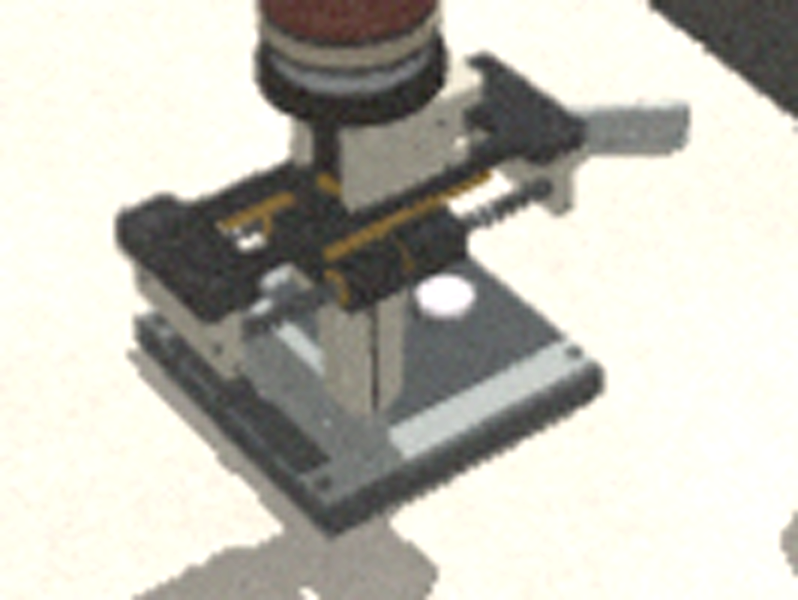

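The square end is firm at the same height (0.0543), so there's no rock. I'm retreating for a clear look.

Request:
{"api": "drive_tool", "payload": {"targets": [{"travel":[-0.001,0,-0.003],"angular":[0,0,0],"jaw":0.0},{"travel":[-0.001,0,-0.02],"angular":[0,0,0],"jaw":0.0},{"travel":[-0.001,0,-0.06],"angular":[0,0,0],"jaw":0.0},{"travel":[-0.001,0,-0.1],"angular":[0,0,0],"jaw":0.0},{"travel":[0,0.04,-0.13],"angular":[0,0,0],"jaw":0.0},{"travel":[0,0.09,-0.13],"angular":[0,0,0],"jaw":0.0},{"travel":[0,0.14,-0.13],"angular":[0,0,0],"jaw":0.0},{"travel":[0,0.19,-0.13],"angular":[0,0,0],"jaw":0.0},{"travel":[0,0.24,-0.13],"angular":[0,0,0],"jaw":0.0},{"travel":[0,0.24,-0.13],"angular":[0,0,0],"jaw":0.0},{"travel":[0,0.24,-0.13],"angular":[0,0,0],"jaw":0.0},{"travel":[0,0.24,-0.13],"angular":[0,0,0],"jaw":0.0}]}}

```text
time: 28.1
tcp_pos: [0.6375, -0.4422, 0.1798]
tool_rot: [[0.998, -0.058, 0.001], [-0.058, -0.998, 0.002], [0.0, -0.002, -1.0]]
wrist_force: [0.5, 0.4, -0.4]
gripper_width: 0.0005
```

```bash
python3 look.py g
python3 - <<'E'
from fit import *
p=env.get_image('top'); cv2.imwrite('pics/gfull.png',p['color'])
for n in('cup','card_tray','objective'): print(n,[w(p,r['position']) for r in env.landmark_of(p,n)][:1])
E
```

```text
t 28.1 tcp [ 0.6375 -0.4422  0.1798] yaw -0.058432276139454585 z [ 0.0005  0.0021 -1.    ] F [ 0.5075  0.3877 -0.4315] M [0.0086 0.0055 0.0131] w 0.0004759981901367202 q [ 0.571   0.8707  0.0202  1.0055 -0.0184  1.2662 -1.0397]
edge [ 0.5837 -0.1993  0.016 ] 0.78
round_end [ 0.521  -0.1944  0.0496] 0.57
square_end [ 0.6524 -0.2016  0.0518] 0.6
edge [ 0.5832 -0.1999  0.0224] 0.68
edge [ 0.5855 -0.2016  0.0243] 0.27
round_end [ 0.5162 -0.1972  0.0558] 0.65
square_end [ 0.6474 -0.2056  0.0548] 0.72
cup [array([ 0.80984947, -0.02119124,  0.00301156])]
card_tray [array([ 0.51421222,  0.45063559, -0.00143553])]
objective [array([ 0.58893917, -0.44814376,  0.00725761])]
```

View pics/gs.png

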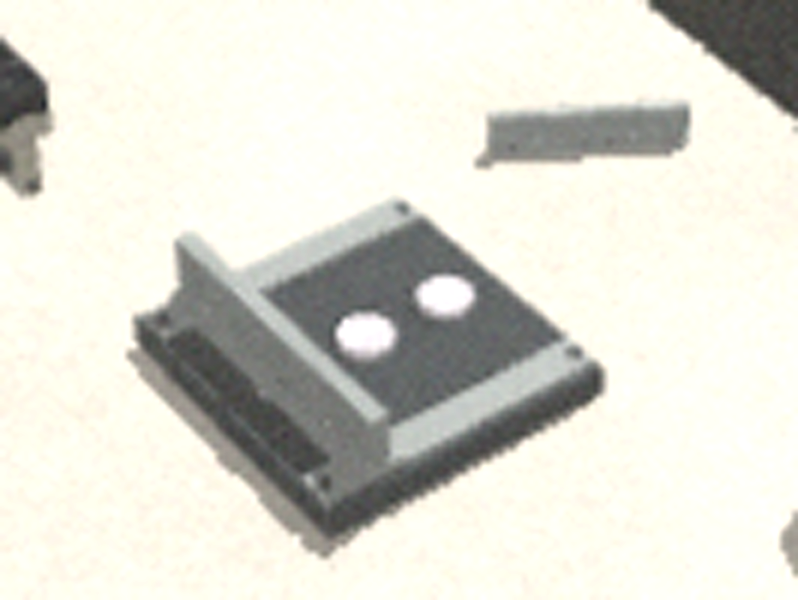

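View pics/gt.png

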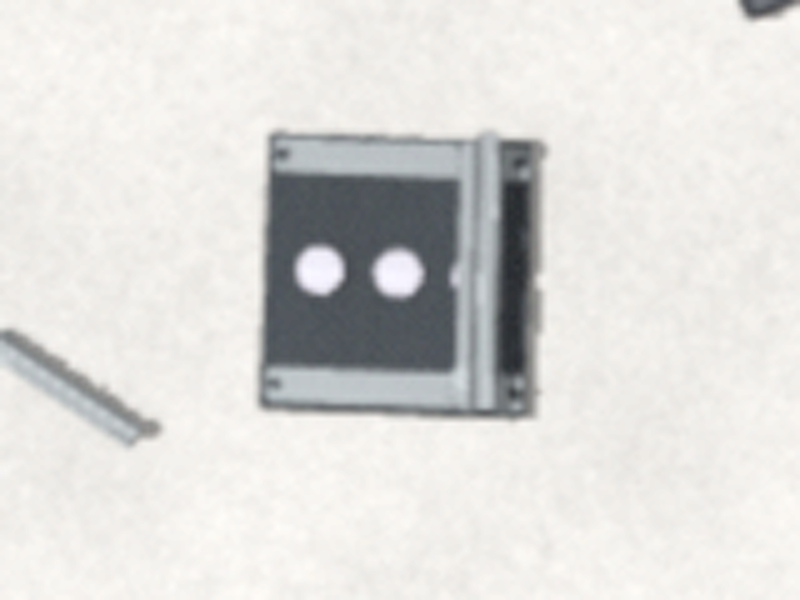

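Run:
```python
from fit import *
for c in ('top','scene'):
    p=env.get_image(c); i=p['color'].copy()
    # refit plate with unobstructed geometry not possible for row a; use fit anyway bounded
    F=np.array([.5876,-.1536,-.066]) if c=='top' else np.array([.5909,-.1554,-.0503])
    s=8; o=(275,130) if c=='top' else (190,205)
    im=cv2.convertScaleAbs(cv2.resize(i[o[1]:o[1]+75,o[0]:o[0]+100],None,fx=s,fy=s,interpolation=cv2.INTER_CUBIC),alpha=2)
    def L(pts,col):
        q=[]
        for u,v,z in pts:
            cc,ss=np.cos(F[2]),np.sin(F[2]); P=[F[0]+cc*u-ss*v,F[1]+ss*u+cc*v,z]; a=px(p,P); q.append(((a-np.array(o)+.5)*s).astype(int))
        cv2.polylines(im,[np.array(q)],True,col,1)
    L([(-.08,-.051,.054),(.08,-.051,.054),(.08,-.041,.054),(-.08,-.041,.054)],(0,0,255))
    L([(-.08,-.058,.025),(.08,-.058,.025),(.08,-.034,.025),(-.08,-.034,.025)],(0,160,0))
    L([(-.082,-.078,.02),(.082,-.078,.02),(.082,.078,.02),(-.082,.078,.02)],(255,0,0))
    for v in (0,.046): L([(.014*np.cos(t),v+.014*np.sin(t),.0225) for t in np.linspace(0,6.28,24)],(255,0,0))
    cv2.imwrite(f'pics/h_{c}.png',im)
```

```text
(no output)
```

View pics/h_top.png

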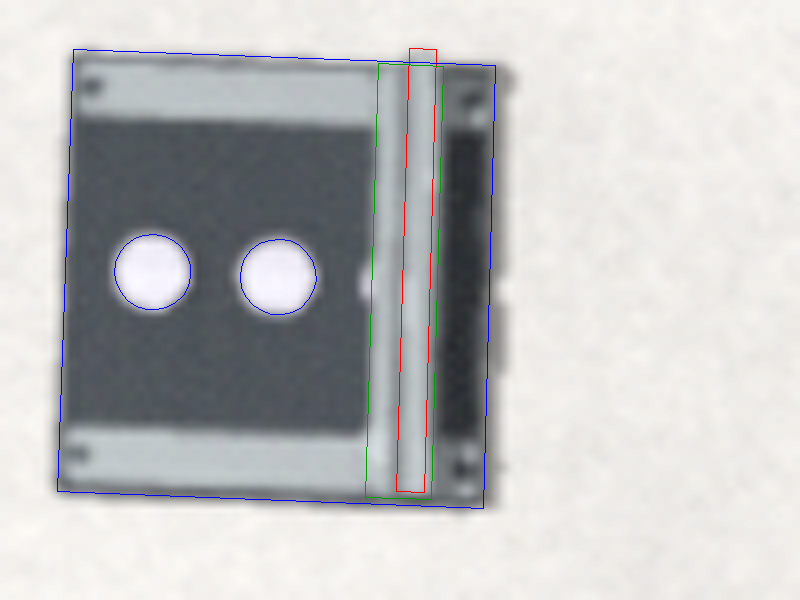

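View pics/h_scene.png

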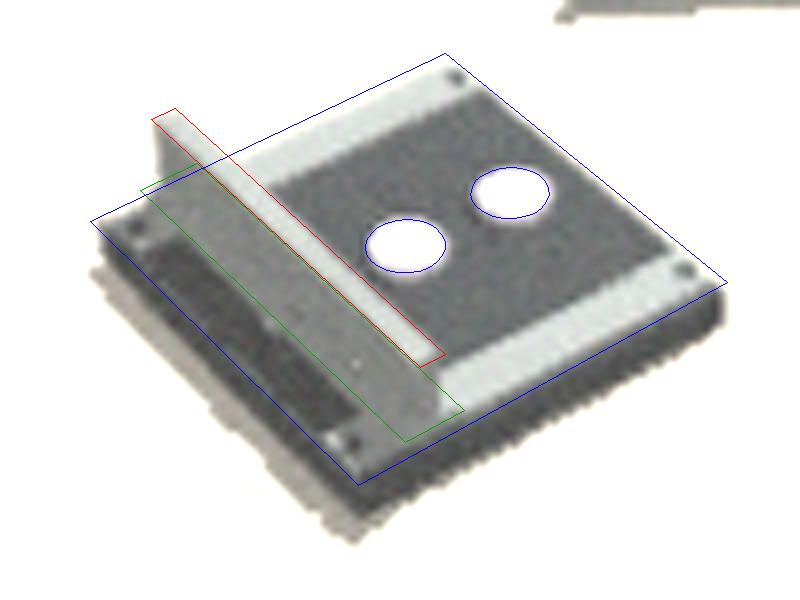

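Run:
```python
from h import *
print(env.read_state()['time'],env.finish_job())
```

```text
the job is handed in; nothing more can be done
28.8 None
```

The straightedge is lying along row a (y = −46 mm), the row where it does not rock. The job was handed in at 28.8 s with the gripper well clear.

**What I did:**
- I drew the straightedge out 120 mm by its round end and let it stand on the sheet.
- I took it again by its middle and tried the rows while still holding it. It touched rows c and b at tool height 33.1 mm, which is where a proud carrier would stop it. On row a it came down to 30.6 mm, onto the lands.
- I let go on row a and pressed the round end with about 18 N, then the square end with about 18 N.

**What the checks showed:**
- **Rocking:** both pressed ends stopped at 54.3 mm, which is the lands plus the 34 mm bar. The far end did not lift in the picture while the round end was pressed. While the square end was pressed, the gripper partly hid the bar, so that result rests on the height.
- **Rows b and c:** I did not let go or press on these. I judged them proud by the contact height alone.
- **Position:** the last pictures show the straightedge upright and parallel to row a. It looks centred to about 1 mm in the top view and 2–3 mm along its length in the scene view.
- **Bystanders:** cup, card tray and objective are where they started, within the measurement error.
- **Side force:** pressing the square end also pushed sideways with about 7 N, but the bar did not move visibly.

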